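Swing a cover plate onto its stud and stop on a kitchen counter

TASK

The steel cover plate for the spare tap hole lies crooked on the counter. Slide it until its notched corner bears on the upright stud while it still lies turned away from the stop, then push the corner opposite the notch to swing the plate round the stud, anticlockwise seen from above, until its long edge bears on the tip of the stop screw. Do it gently (push the plate with no more than about 10 N against the stud or the screw), leave it lying flat there with the notch still snug on the stud, and do not disturb the carton, the coupling or the beaker.

Things in the scene. Friction and masses are not known exactly. Their poses are not given: they have to be found in the camera images.
- mount: fixed mount; origin on the counter, on the axis of its upright steel stud (14 mm diameter, 24 mm tall), z up. A fitted plate has its x, y axes along the mount's x, y (within 0.08 rad, as the stop screw is set) and its origin about 70 mm along x, 40 mm along y. There the counter shows a dark spare tap hole, 35 mm across, with a flat steel ring; no obstacle.
- stop: fixed stop, at x 135, y 119 mm of the mount, same axes: aluminium block 30 mm along x, 24 high, from its origin 26 mm along +y. Origin on the counter, at mid-face towards the plate (-y). A rigid stop screw with a 12 mm ball tip stands out of that face along -y, 7.5 mm above the counter. Its reach is set differently each time and not measured: tip 18 to 28 mm from the face, to be felt.
- plate: loose steel cover plate, rigid, vertical edges, 170 mm along x, 110 along y, 12 thick, flat on the counter, 0.2 to 0.4 kg; origin mid-underside, z up. At the corner (-85, -55) a 22 x 22 mm square is cut out: faces at x = -63 and y = -33 mm. Starts clockwise of its fitted yaw by 0.4 to 0.7 rad. Edge y = +55 meets the screw. Sliding takes about 1 to 5 N.
- seat (a point): point on the plate at (-70, -40, 6) mm in its frame, in the notch: where the stud's axis is when both notch faces bear on the stud. Starts 13 to 45 mm from the stud; the plate must go along its own -x and -y. The opposite corner is at (85, 55) mm: to turn the plate, push its short edge x = +85 close to that corner and follow the arc about the stud; a straight push along -x jams
- carton: bystander: loose plain blue carton 85 x 60 x 40 mm, origin under its centre; leave alone
- coupling: bystander: loose green plastic pipe coupling, stepped, up to 34 mm diameter and 50 mm tall, standing, origin under its centre; leave alone
- beaker: bystander: loose white ceramic cup without handle, 66 mm across, 80 mm tall, origin under its centre; leave alone
Not all that is in view belongs to the job. What is shaped like the plate but orange or yellow is not meant.

How it is judged (in metres and radians):
On the way:
1. the plate's notch bears on the stud (within 3 mm) while the plate is still turned at least 0.12 rad away from the fitted place (x of mount in the frame of plate between -0.073 and -0.067 m and y of mount in the frame of plate between -0.043 and -0.037 m and angle between the x axis of plate and the x axis of mount, either way round above 0.12 rad), for 0.1 s.
At the end, for the whole second after the job is handed in: the plate lies flat and at rest on the counter, its notch on the stud (the stud's axis within 3 mm of the snug place along both plate axes), and its long edge y = +55 mm no more than 1.5 mm from the tip of the stop screw (x of mount in the frame of plate between -0.073 and -0.067 m and y of mount in the frame of plate between -0.043 and -0.037 m and y of stop_tip in the frame of plate between 0.059 and 0.0625 m and angle between the x axis of plate and the x axis of mount, either way round below 0.1 rad and angle between plate's own z axis and vertical below 0.03 rad and height (world z) of plate below 0.003 m and linear speed of plate below 0.005 m/s); the robot touches nothing.
It fails at once if the plate is forced against the stud, the stop block or its screw with more than 20 N (contact force between plate and mount above 20 N).
It fails at once if the carton is moved more than 10 mm (distance of carton from where it was at the start of the episode above 0.01 m).
It fails at once if the coupling is moved more than 10 mm (distance of coupling from where it was at the start of the episode above 0.01 m).
It fails at once if the beaker is moved more than 10 mm (distance of beaker from where it was at the start of the episode above 0.01 m).
It also fails if it takes over 72 s, if anything falls off the work surface, if the arm or the gripper's body presses on something with over 40 N, if the wrist force passes 120 N, or if a joint passes its speed limit or range.

ROBOT

A 7-joint arm with a two-finger parallel gripper is mounted at the origin on the work surface. World frame = base frame: x ahead of the robot, y to its left, z up, the work surface at z = 0. Lengths are in mm, angles in rad, forces in N, time in s.
With the tool pointing down it reaches from about 400 to 875 mm from the base axis. Payload 4.4 kg.
Tool frame: the origin (TCP) lies at the very end of the fingers, on their centre line; the grasp point (between the pads) lies ctrl.grip_depth behind it (ctrl.grip_depth is the distance from the TCP to the grasp point, in mm); z points along the fingers, y is the direction in which the jaws open and shut (so a half turn about z gives the same grasp; the last joint's range is limited). The gripper opens to 85 mm and grips with 20 to 120 N. Pads are 22 mm wide; open, the fingers measure 114 mm over their backs; the gripper's body (76 mm by 85 mm) begins 54 mm behind the grasp point. The pads swing forward as they close: fully open they stand 13 mm farther back than shut.
Start: joints at [-0.066, 0.628, 0.038, 1.517, -0.027, 0.996, -0.02], TCP at [650.014, 0.027, 231.313] pointing down, gripper open.
Joint ranges: [-3.06, 3.06], [-0.37, 2.12], [-1.25, 1.32], [0.18, 2.47], [-1.1, 4.24], [0.23, 1.98], [-2.94, 2.94]. Speed limits (rad/s): [2.57, 2.57, 3.14, 3.14, 3.14, 3.14, 3.14].

INTERFACE

Orientations are given as [roll, pitch, yaw] about the fixed x, y, z axes, in that order (R = Rz(yaw) Ry(pitch) Rx(roll)).
In Python, from cell import ctrl gives the robot as it stands.
- The arm moves only by the tool servo_tool, never from a script. Its argument "commands" is one flat list of numbers, 5 for each row, row after row: the shift along the tool's x, y, z in units of 25 mm (1.0 is 25 mm), then the turn about the tool's z in units of 6 degrees (1.0 is 6 degrees), then the closure, from 0 (fully open) to 1 (shut). In form: [tx, ty, tz, twist, gripper, tx, ty, tz, twist, gripper, ...]. A call has 1 to 10 rows; each row is the pose to reach, as a shift and turn from the pose commanded when the call began, along the tool's axes at that moment; what a row does not reach only later rows make up. A row lasts 1/12 s, in which the tool goes at most 41.7 mm and 7.16 degrees, less where a joint would pass 70% of its speed; a pose out of reach is approached as far as the arm can. A call with a gripper value outside its range is refused whole. The fingers move at their own pace and stop on an object; the grip force is fixed at half the most. Time passes only in rows, so rows that repeat a pose let the fingers close. It gives the time, the measured TCP pose, the force and the opening at its end, in the units of the state.
- ctrl.read_state(): the state, without advancing time (a new reading comes with each control period).
- ctrl.get_image(name): name is "scene" or "side" or "wrist"; returns a dict with "img" (400x640x3 uint8, blue, green, red), "K" (3x3 intrinsics, pixels), "dist_coeffs" ([k1, k2, p1, p2, k3] as OpenCV has them; the pictures are not rectified), "T" (4x4, takes a point from camera to world coordinates). Camera axes: x right, y down, z forward; pixel columns grow to the right and rows downward; lengths in mm; the calibration is good to about 2 mm. A picture is of the moment at which its call begins. There is no depth.
- ctrl.finish_job(): hands the job in, once; it reports no verdict.
The state is a dict: "clock": time; "qpos": joint angles; "qd": joint speeds; "tau": joint torques, N m; "eef_pos": TCP position; "tool_rot": TCP orientation; "force": force on the tool from outside, world axes, zero at the start; "torque": the same for the moment, N m; "width": finger opening in mm.
Only numpy, scipy, OpenCV 4.12 (cv2) and the standard library are available. Lean on these libraries where they do the work, as an engineer would, in place of code of your own. Each camera call takes 0.05 s, during which the arm holds its last target.

## Working session

There is one attempt and no reset: what is moved stays moved. The work goes in short steps, Python scripts to look and compute and a tool call to move; the robot and the scene stay as the last step left them, time stands still between calls to the robot, and variables do not carry over. Pictures are saved under pics/ and viewed, and the job is handed in when it is done.

Besides the shell and the picture viewer there is one more tool, called after "Call:" as name(argument=value, ...) on one line, values as JSON. servo_tool: Moves the arm, as the interface text tells. Its arguments: {"type":"object","properties":{"commands":{"type":"array","items":{"type":"number"}}},"required":["commands"]}

```bash
mkdir -p pics; ls
python3 - <<'E'
from cell import ctrl
import cv2
for n in("scene","side","wrist"):
    d=ctrl.get_image(n); cv2.imwrite(f"pics/{n}0.png",d["img"])
    print(n,d["K"],d["dist_coeffs"],d["T"])
print(ctrl.read_state(),ctrl.grip_depth)
E
```

```text
pics
scene [[467.10162542   0.         320.09246301]
 [  0.         467.10162542 192.17017865]
 [  0.           0.           1.        ]] [0.03298152 0.         0.         0.         0.        ] [[ 6.31082224e-02  6.08816990e-01 -7.90796576e-01  1.32416883e+03]
 [ 9.97767334e-01 -5.58418911e-02  3.66337331e-02 -1.65506955e+02]
 [-2.18563371e-02 -7.91342881e-01 -6.10981788e-01  6.93736273e+02]
 [ 0.00000000e+00  0.00000000e+00  0.00000000e+00  1.00000000e+00]]
side [[383.8010099    0.         321.16525578]
 [  0.         383.8010099  197.59163579]
 [  0.           0.           1.        ]] [0.03119115 0.         0.         0.         0.        ] [[ 7.71756277e-01 -4.78092737e-01  4.19308459e-01  1.46034055e+02]
 [-6.35796569e-01 -5.67198488e-01  5.23496512e-01 -5.37171116e+02]
 [-1.24487562e-02 -6.70606599e-01 -7.41708715e-01  5.91663528e+02]
 [ 0.00000000e+00  0.00000000e+00  0.00000000e+00  1.00000000e+00]]
wrist [[305.91383109   0.         313.47694634]
 [  0.         305.91383109 201.53102171]
 [  0.           0.           1.        ]] [-0.05499205  0.          0.          0.     
[... 273 characters left out ...]
000000e+00]]
{'clock': 0.15, 'qpos': array([-0.06581105,  0.6291597 ,  0.03844138,  1.51807635, -0.02700849,
        0.9962977 , -0.01994493]), 'qd': array([-0.00294661, -0.00235584,  0.00070669, -0.00312607,  0.00019563,
        0.00028796, -0.00109927]), 'tau': array([ 2.19518879e-03, -5.63800478e+01,  1.22790758e+00, -1.93650573e+01,
        1.11919764e-02,  7.40401709e-03, -1.44664841e-05]), 'eef_pos': array([6.49557033e+02, 4.79798894e-02, 2.30603151e+02]), 'tool_rot': array([-3.14016891e+00, -4.77298103e-06,  1.57086490e+00]), 'force': array([-0.45183531, -0.13778739,  0.9726252 ]), 'torque': array([ 0.05279761, -0.03971721, -0.01103367]), 'width': 85.41874349161938} 18.700000000000003
```

View pics/scene0.png

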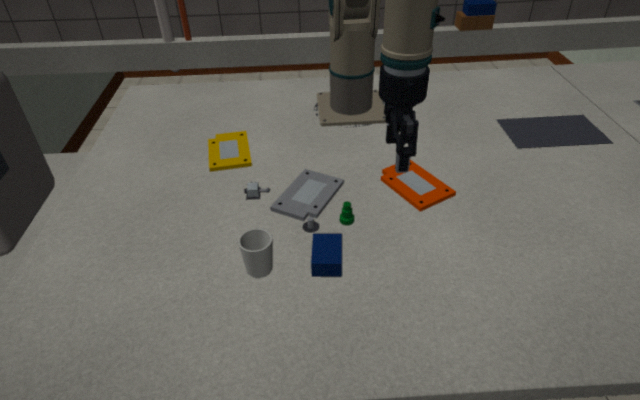

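View pics/side0.png

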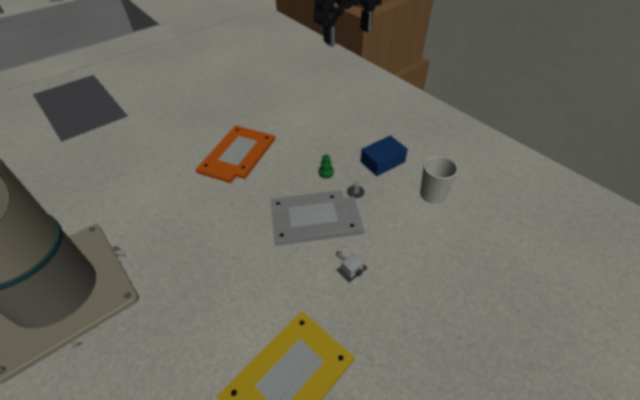

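View pics/wrist0.png

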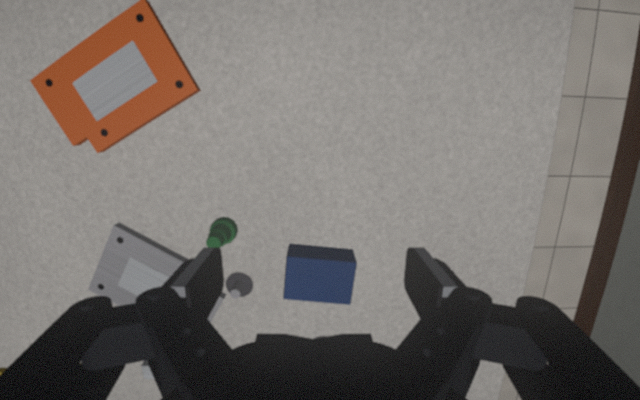

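Run:
```python
import cv2
a=cv2.imread("pics/scene0.png");b=cv2.imread("pics/side0.png")
cv2.imwrite("pics/sc1.png",cv2.resize(a[160:285,230:365],None,fx=5.5,fy=4.6*5.5/5.5*1.0,interpolation=cv2.INTER_CUBIC))
cv2.imwrite("pics/sc1.png",cv2.resize(a[160:280,230:360],None,fx=5,fy=5,interpolation=cv2.INTER_CUBIC))
cv2.imwrite("pics/si1.png",cv2.resize(b[140:290,260:460],None,fx=4,fy=4,interpolation=cv2.INTER_CUBIC))
```

```text
(no output)
```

View pics/sc1.png

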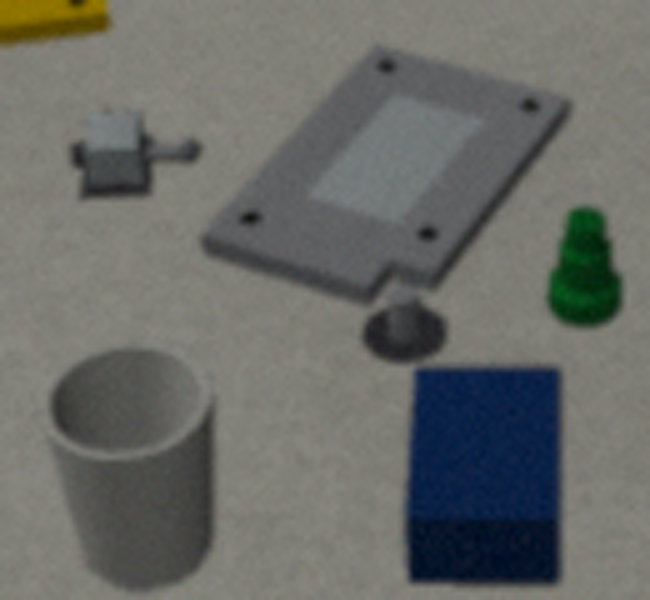

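View pics/si1.png

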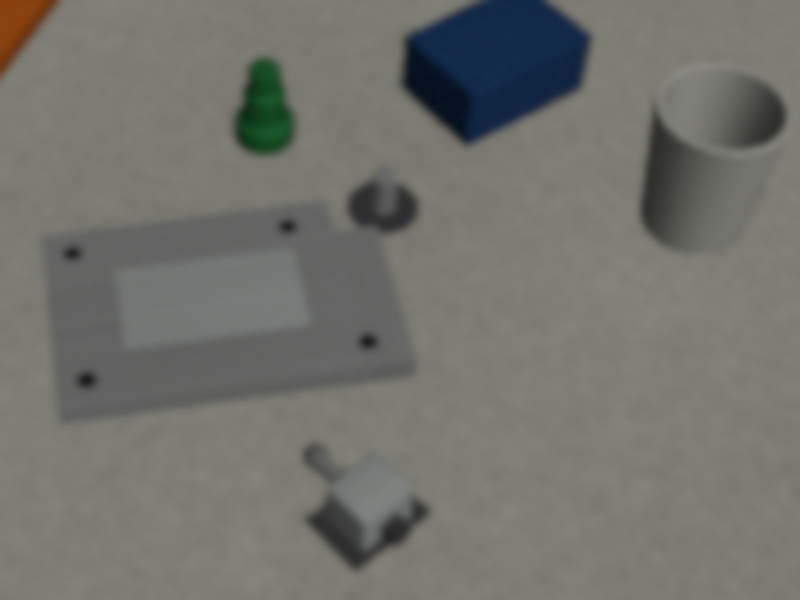

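```bash
cat > h.py <<'E'
import numpy as np,cv2
from scipy.optimize import least_squares
def proj(d,P):
    T=np.array(d["T"]);R=T[:3,:3].T;t=-R@T[:3,3]
    return cv2.projectPoints(np.array(P,float).reshape(-1,3),cv2.Rodrigues(R)[0],t,np.array(d["K"]),np.array(d["dist_coeffs"]))[0].reshape(-1,2)
def tf(p,P):
    P=np.array(P,float);c,s=np.cos(p[2]),np.sin(p[2])
    return np.c_[p[0]+c*P[:,0]-s*P[:,1],p[1]+s*P[:,0]+c*P[:,1],P[:,2]]
def fit(obs,p0):  # obs list of (cam,P local,uv)
    def f(p): return np.concatenate([(proj(d,tf(p,P))-uv).ravel() for d,P,uv in obs])
    r=least_squares(f,p0,loss="soft_l1"); return r.x,r.fun.reshape(-1,2)
def onplane(d,uv,z):
    uv=np.array(uv,float).reshape(-1,1,2)
    n=cv2.undistortPoints(uv,np.array(d["K"]),np.array(d["dist_coeffs"])).reshape(-1,2)
    T=np.array(d["T"]);v=np.c_[n,np.ones(len(n))]@T[:3,:3].T;o=T[:3,3]
    return o+v*((z-o[2])/v[:,2])[:,None]
def rel(m,p):
    c,s=np.cos(m[2]),np.sin(m[2]);dx,dy=p[0]-m[0],p[1]-m[1]
    return np.array([c*dx+s*dy,-s*dx+c*dy,*( [p[2]-m[2]] if len(p)>2 else [])])
E
cat > a.py <<'E'
from h import *
from cell import ctrl
S=ctrl.get_image("scene");D=ctrl.get_image("side")
sc=lambda L:np.array(L,float)/5+[230-.4,160-.4]
si=lambda L:np.array(L,float)/4+[260-.4,140-.4]
PL=[(85,55,12),(85,-55,12),(-85,55,12),(-63,-55,12),(-85,-33,12)]
o=[(S,PL,sc([(378,45),(572,103),(205,237),(436,277),(366,290)])),
   (D,PL,si([(60,410),(42,237),(413,367),(326,204),(379,231)]))]
for q in (o,o[:1],o[1:]):
    p,r=fit(q,[600,-150,3.]);print("plate",p.round(3),r.round(1).tolist())
print("stud",onplane(S,sc([(404,290)]),24),onplane(D,si([(386,170)]),24), "disk",onplane(S,sc([(404,332)]),2),onplane(D,si([(384,208)]),2))
print("tip",onplane(S,sc([(192,150)]),7.5),onplane(D,si([(316,456)]),7.5))
print("blocktop",onplane(S,sc([(95,110),(142,110),(148,148),(85,150)]),24)[:,:2].round(1).tolist(),onplane(D,si([(372,453),(412,492),(370,522),(330,485)]),24)[:,:2].round(1).tolist())
print("coupl",onplane(S,sc([(584,305)]),0),onplane(D,si([(265,140)]),0))
print("carton top",onplane(S,sc([(413,370),(560,370),(560,517),(408,517)]),40)[:,:2].round(1).tolist())
print("beaker top",onplane(S,sc([(132,400)]),80),onplane(D,si([(722,110)]),80))
E
python3 a.py
```

```text
plate [ 438.01  -153.341  -41.38 ] [[-0.3, -0.7], [-0.1, -1.4], [-1.0, -1.1], [-0.6, -1.3], [0.1, -0.9], [-0.7, -0.2], [0.1, -0.6], [1.1, -1.1], [0.6, -0.9], [-0.0, -1.2]]
plate [ 442.072 -152.641   -3.68 ] [[0.1, 0.2], [0.3, -0.4], [-0.8, -0.0], [-0.2, -0.1], [0.5, 0.2]]
plate [ 436.363 -154.381   40.296] [[-1.3, 0.4], [-0.1, -0.2], [0.8, -0.1], [0.5, -0.1], [-0.1, -0.3]]
stud [[ 546.47330965 -152.29641077   24.        ]] [[ 549.56767476 -149.73408721   24.        ]] disk [[ 549.3721465  -153.19121518    2.        ]] [[ 545.38719477 -154.46432644    2.        ]]
tip [[ 414.19613853 -249.8816252     7.5       ]] [[ 413.49319574 -250.72777885    7.5       ]]
blocktop [[399.5, -295.8], [401.6, -272.9], [432.6, -268.8], [431.4, -298.7]] [[425.9, -273.4], [425.5, -299.2], [401.5, -298.6], [400.7, -273.9]]
coupl [[536.06303981 -71.5703655    0.        ]] [[531.68134283 -73.65775877   0.        ]]
carton top [[615.6, -151.3], [620.8, -91.1], [702.8, -99.3], [697.9, -157.3]]
beaker top [[ 666.35943899 -259.8566955    80.        ]] [[ 660.00776483 -262.28143459   80.        ]]
```

Call:
servo_tool(commands=[-0.8, -0.7, 0, 0, 1, -1.6, -1.4, 0, 0, 1, -2.4, -2.1, 0, 0, 1, -3.2, -2.8, 0, 0, 1, -4.0, -3.5, 0, 0, 1, -4.8, -4.2, 0, 0, 1, -5.6, -4.9, 0, 0, 1, -6.4, -5.6, 0, 0, 1, -7.2, -6.2, 0, 0, 1, -7.6, -6.4, 0, 0, 1])

```text
clock: 1.08
eef_pos: [487.2, -193.0, 231.4]
tool_rot: [-3.14, 0.001, 1.567]
force: [-0.4, -0.8, 0.2]
width: 0.1
```

Call:
servo_tool(commands=[0, 0, 0, 0, 1, 0, 0, 0, 0, 1, 0, 0, 0, 0, 1, 0, 0, 0, 0, 1])

```text
clock: 1.42
eef_pos: [491.3, -188.2, 231.2]
tool_rot: [3.141, -0.001, 1.574]
force: [-1.0, 0.3, 0.1]
width: -0.2
```

Run:
```python
from cell import ctrl
import cv2,pickle
W=ctrl.get_image("wrist"); pickle.dump(W,open("w1.pkl","wb")); cv2.imwrite("pics/w1.png",W["img"]); print(W["T"]); s=ctrl.read_state();print(s["clock"],s["eef_pos"],s["tool_rot"],s["force"])
```

```text
[[ 9.99993881e-01  3.32029373e-03  1.10187146e-03  4.90109849e+02]
 [ 3.49266723e-03 -9.65503423e-01 -2.60366937e-01 -1.21253965e+02]
 [ 1.99365960e-04  2.60369192e-01 -9.65509111e-01  3.73408870e+02]
 [ 0.00000000e+00  0.00000000e+00  0.00000000e+00  1.00000000e+00]]
1.4667 [ 491.09367572 -188.38284889  231.17207815] [ 3.14115658e+00 -7.17295991e-04  1.57349169e+00] [ 0.17684829 -0.05899367  1.04704179]
```

View pics/w1.png

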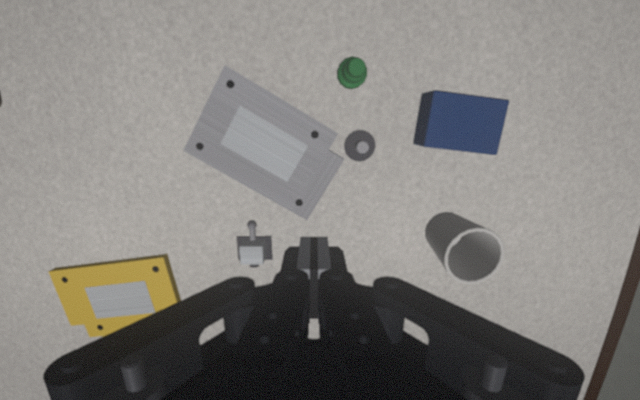

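Excellent overhead view: plate with notch corner next to the stud (360,146), stop at (253,250). Enlarge.

Run:
```python
import cv2
a=cv2.imread("pics/w1.png")
cv2.imwrite("pics/w1a.png",cv2.resize(a[55:225,175:385],None,fx=3.5,fy=3.5,interpolation=cv2.INTER_CUBIC))
cv2.imwrite("pics/w1b.png",cv2.resize(a[205:285,220:320],None,fx=6,fy=6,interpolation=cv2.INTER_CUBIC))
```

```text
(no output)
```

View pics/w1a.png

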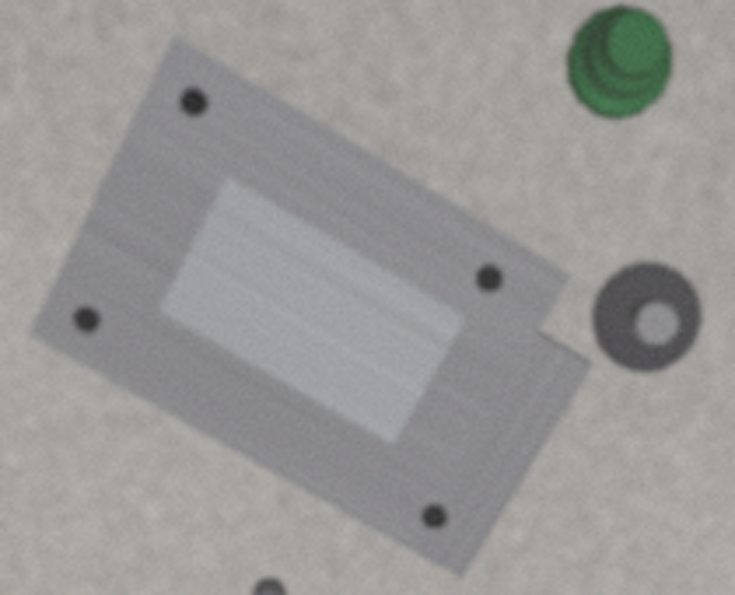

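View pics/w1b.png

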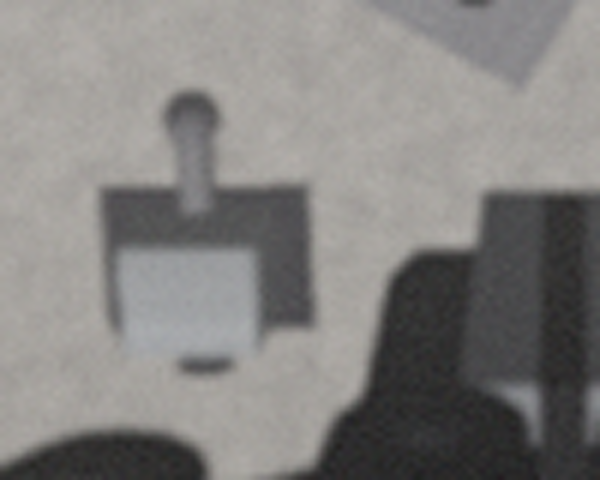

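```bash
cat > b.py <<'E'
from h import *
import pickle
W=pickle.load(open("w1.pkl","rb"))
wa=lambda L:(np.array(L,float)+.5)/3.5+[174.5,54.5]
wb=lambda L:(np.array(L,float)+.5)/6+[219.5,204.5]
PL=[(85,55,12),(85,-55,12),(-85,55,12),(-63,-55,12),(-85,-33,12),(-63,-33,12)]
p,r=fit([(W,PL,wa([(33,333),(175,38),(462,576),(569,276),(590,365),(540,330)]))],[440,-153,2.6]);print("plate",p,r.round(1).tolist())
st=onplane(W,wa([(657,324)]),24)[0];print("stud",st,onplane(W,wa([(647,316)]),1))
tip=onplane(W,wb([(191,112)]),7.5)[0];print("tip",tip)
bt=onplane(W,wb([(117,248),(257,248),(262,355),(122,355)]),24);print(bt[:,:2].round(1).tolist())
S=[(0,0,24),(120,119,24),(150,119,24),(150,145,24),(120,145,24)]
m,r=fit([(W,S,np.r_[wa([(657,324)]),wb([(257,248),(117,248),(122,355),(262,355)])])],[547,-152,3.16]);print("mount",m,r.round(1).tolist())
print("stud in plate",rel(p,st[:2]),"tip in mount",rel(m,tip[:2]), "plate in mount",rel(m,p))
print("coupl,",onplane(W,wa([(632,46),(620,62)]),50)[:1],onplane(W,wa([(618,64)]),5))
print("corners",tf(p,PL).round(1).tolist())
E
python3 b.py
```

```text
plate [ 436.73115329 -151.98718195    2.61076286] [[-1.3, 0.5], [-0.3, -1.3], [0.1, 0.7], [1.0, -0.5], [1.1, 0.1], [-0.5, 0.5]]
stud [ 545.63653871 -151.58423302   24.        ] [[ 545.72621657 -150.87281201    1.        ]]
tip [ 412.04228955 -248.68251788    7.5       ]
[[398.7, -272.7], [427.7, -272.5], [427.7, -296.7], [398.2, -296.9]]
mount [ 546.12879408 -151.22408223    3.15450695] [[0.4, -0.3], [-0.0, -0.5], [-0.8, -0.4], [-0.1, 0.9], [0.3, 0.8]]
stud in plate [-93.71462737 -55.48075304] tip in mount [135.33389587  95.71872337] plate in mount [109.39837292  -0.64971873  -0.54374409]
coupl, [[531.31807259 -71.19328072  50.        ]] [[532.69570457 -69.77199075   5.        ]]
corners [[335.6, -156.4, 12.0], [391.3, -61.5, 12.0], [482.2, -242.4, 12.0], [518.9, -136.4, 12.0], [526.7, -166.6, 12.0], [507.8, -155.4, 12.0]]
```

Call:
servo_tool(commands=[0.36, -0.57, 0.5, 0.5, 1, 0.73, -1.14, 1.2, 1.0, 1, 1.1, -1.7, 1.9, 1.5, 1, 1.46, -2.27, 2.6, 2.0, 1, 1.82, -2.84, 3.3, 2.5, 1, 2.18, -3.4, 4.0, 3.0, 1, 2.55, -3.98, 4.7, 3.6, 1, 2.9, -4.54, 5.4, 4.1, 1, 3.28, -5.1, 6.1, 4.6, 1, 3.64, -5.68, 6.8, 5.06, 1])

```text
clock: 2.3
eef_pos: [362.8, -102.1, 81.2]
tool_rot: [-3.121, -0.015, 1.104]
force: [0.5, 1.0, 0.3]
width: -0.2
```

Call:
servo_tool(commands=[0, 0, 0, 0, 1, 0, 0, 0, 0, 1, 0, 0, 0, 0, 1, 0, 0, 0, 0, 1, 0, 0, 0, 0, 1])

```text
clock: 2.72
eef_pos: [364.2, -103.6, 82.3]
tool_rot: [-3.124, -0.015, 1.104]
force: [-0.6, 0.0, -0.2]
width: -0.0
```

Run:
```python
from cell import ctrl
s=ctrl.read_state();print(s)
```

```text
{'clock': 2.7167, 'qpos': array([ 0.07930935,  0.58524336,  0.20314165,  2.36232559, -0.54627552,
        0.25338258,  0.3163117 ]), 'qd': array([ 0.00400418,  0.00242256,  0.00364737,  0.00720537, -0.01365578,
       -0.00104015,  0.00828553]), 'tau': array([-1.46992640e-01, -3.85477889e+01,  2.36265801e+00, -4.58172441e+00,
        2.20008352e-02,  1.03933665e-01, -2.42456800e-02]), 'eef_pos': array([ 364.17251249, -103.6281792 ,   82.34222038]), 'tool_rot': array([-3.12375649, -0.0154517 ,  1.10392041]), 'force': array([-0.56002731,  0.04908171, -0.24627801]), 'torque': array([0.01357077, 0.02952878, 0.00425285]), 'width': -0.013108240466338036}
```

Call:
servo_tool(commands=[0.1, 0.4, 0.3, 0, 1, 0.2, 0.8, 0.7, 0, 1, 0.3, 1.2, 1.1, 0, 1, 0.37, 1.5, 1.44, 0, 1, 0.37, 1.5, 1.44, 0, 1, 0.37, 1.5, 1.44, 0, 1, 0.37, 1.5, 1.44, 0, 1])

```text
clock: 3.3
eef_pos: [400.1, -111.1, 45.4]
tool_rot: [-3.121, -0.015, 1.103]
force: [-0.2, 0.2, -0.2]
width: -0.0
```

Run:
```python
from cell import ctrl
s=ctrl.read_state();print(s['qpos'],s['eef_pos'],s['tool_rot'],s['force'])
```

```text
[ 0.08209281  0.69298994  0.20144946  2.28418116 -0.66371801  0.24050724
  0.42228852] [ 400.14836934 -111.13128896   45.37200811] [-3.12144905 -0.01492088  1.10315325] [-0.20613595  0.24408334 -0.2290706 ]
```

Call:
servo_tool(commands=[0, 0, 0.8, 0, 1, 0, 0, 0.8, 0, 1, 0, 0, 0.8, 0, 1, 0, 0, 0.8, 0, 1, 0, 0, 0.8, 0, 1, 0, 0, 0.8, 0, 1, 0, 0, 0.8, 0, 1, 0, 0, 0.8, 0, 1])

```text
clock: 3.97
eef_pos: [400.5, -110.7, 25.7]
tool_rot: [-3.123, -0.015, 1.103]
force: [0.5, 1.1, -0.1]
width: 0.2
```

Run:
```python
from cell import ctrl
s=ctrl.read_state();print(s['qpos'],s['eef_pos'],s['tool_rot'],s['force'])
```

```text
[ 0.04159015  0.74777478  0.26197119  2.29175944 -0.97737998  0.2375345
  0.7352206 ] [ 400.46561285 -110.73430137   25.70922104] [-3.12261893 -0.01537527  1.10322665] [ 0.50781159  1.06394094 -0.11192135]
```

Call:
servo_tool(commands=[0, 0.3, -0.5, 0, 1, 0, 0.8, -1.2, -1, 1, 0, 1.4, -1.8, -2, 1, 0, 2.0, -2.4, -3, 1, 0, 2.6, -3, -4, 1, 0, 3.2, -3, -5, 1, 0, 3.6, -3, -6, 1, 0, 4.0, -3, -7, 1, 0, 4, -3, -8, 1, 0, 4, -3, -9, 1])

```text
clock: 4.8
eef_pos: [490.7, -157.8, 98.5]
tool_rot: [3.141, -0.024, 2.051]
force: [-0.5, 0.6, -0.1]
width: -0.1
```

Call:
servo_tool(commands=[0, 0, 0, -1, 1, 0, 0, 0, -2, 1, 0, 0, 0, -3, 1, 0, 0, 0, -4, 1, 0, 0, 0, -5, 1, 0, 0, 0, -5.5, 1, 0, 0, 0, -5.5, 1, 0, 0, 0, -5.5, 1])

```text
clock: 5.47
eef_pos: [490.2, -157.5, 98.5]
tool_rot: [3.128, -0.02, 2.62]
force: [0.1, 0.3, -0.2]
width: -0.0
```

Run:
```python
from cell import ctrl
s=ctrl.read_state();print(s['qpos'],s['eef_pos'],s['tool_rot'],s['force'])
```

```text
[ 0.14789019  0.65350341  0.18197998  1.99769827 -0.25624769  0.52957498
  1.5664091 ] [ 490.16190487 -157.52915614   98.48248124] [ 3.12769252 -0.02035449  2.62000232] [ 0.09432653  0.2592724  -0.22001685]
```

Call:
servo_tool(commands=[0.8, 0, 0.3, 0, 1, 1.6, -0.1, 0.6, 0, 1, 2.4, -0.1, 0.9, 0, 1, 3.2, -0.2, 1.3, 0, 1, 3.9, -0.2, 1.7, 0, 1, 4.5, -0.3, 2.0, 0, 1, 5.1, -0.3, 2.3, 0, 1, 5.1, -0.3, 2.3, 0, 1, 5.1, -0.3, 2.3, 0, 1, 5.1, -0.3, 2.3, 0, 1])

```text
clock: 6.3
eef_pos: [373.9, -98.7, 43.0]
tool_rot: [3.129, -0.022, 2.62]
force: [-0.3, 0.3, 0.1]
width: 0.1
```

Run:
```python
from cell import ctrl
s=ctrl.read_state();print(s['qpos'],s['eef_pos'],s['tool_rot'],s['force'])
```

```text
[ 0.00256646  0.70183536  0.29475585  2.3598227  -1.0538564   0.23849769
  2.32430844] [373.86473143 -98.68134742  42.99961371] [ 3.12921791 -0.02210519  2.61988718] [-0.33486558  0.28351268  0.13340469]
```

Call:
servo_tool(commands=[0.3, 0, 0.2, 0, 1, 0.6, 0, 0.4, 0, 1, 0.9, 0, 0.7, 0, 1, 0.9, 0, 0.7, 0, 1, 0.9, 0, 0.7, 0, 1, 0.9, 0, 0.7, 0, 1])

```text
clock: 6.8
eef_pos: [364.6, -90.5, 37.8]
tool_rot: [3.133, -0.038, 2.622]
force: [-0.8, -0.8, -0.1]
width: 0.2
```

Run:
```python
from cell import ctrl
s=ctrl.read_state();print(s['qpos'],s['eef_pos'],s['tool_rot'],s['force'])
```

```text
[-0.0068148   0.71370159  0.2881459   2.37539794 -1.09784498  0.23317834
  2.35795447] [364.62054778 -90.46826041  37.78643113] [ 3.13253172 -0.0382806   2.62193121] [-0.80726841 -0.76894851 -0.07102293]
```

```bash
cat > fk.py <<'E'
import numpy as np
from scipy.optimize import least_squares
from scipy.spatial.transform import Rotation as Ro
D=[([-0.06581105,0.6291597,0.03844138,1.51807635,-0.02700849,0.9962977,-0.01994493],[649.557,0.048,230.603],[-3.14017,0,1.570865]),
([0.07930935,0.58524336,0.20314165,2.36232559,-0.54627552,0.25338258,0.3163117],[364.1725,-103.628,82.342],[-3.12375649,-0.0154517,1.10392041]),
([0.08209281,0.69298994,0.20144946,2.28418116,-0.66371801,0.24050724,0.42228852],[400.148,-111.131,45.372],[-3.12144905,-0.01492088,1.10315325]),
([0.04159015,0.74777478,0.26197119,2.29175944,-0.97737998,0.2375345,0.7352206],[400.4656,-110.734,25.709],[-3.12261893,-0.01537527,1.10322665]),
([0.14789019,0.65350341,0.18197998,1.99769827,-0.25624769,0.52957498,1.5664091],[490.1619,-157.529,98.4825],[3.12769252,-0.02035449,2.62000232]),
([0.00256646,0.70183536,0.29475585,2.3598227,-1.0538564,0.23849769,2.32430844],[373.8647,-98.681,43.],[3.12921791,-0.02210519,2.61988718]),
([-0.0068148,0.71370159,0.2881459,2.37539794,-1.09784498,0.23317834,2.35795447],[364.6205,-90.468,37.786],[3.13253172,-0.0382806,2.62193121])]
def fk(q,P,full=False):
    h,L1,a3,L2,a5,a6,d,y0=P
    R=np.eye(3);t=np.zeros(3)
    def rot(ax,a):
        nonlocal R; R=R@Ro.from_euler(ax,a).as_matrix()
    def tr(x,z):
        nonlocal t; t=t+R@np.array([x,0,z])
    rot('z',q[0]);tr(0,h);rot('y',q[1]);rot('z',q[2]);tr(a3,L1);rot('y',q[3]);tr(a5,L2);e=t
    rot('z',q[4]);rot('y',q[5]);tr(a6,0);rot('z',q[6]);rot('z',y0);tr(0,d)
    return t,R
def fitp():
    def f(P):
        o=[]
        for q,p,r in D:
            t,R=fk(q,P);o+=list(t-p);o+=list(300*(R.T@Ro.from_euler('xyz',r).as_matrix()-np.eye(3)).ravel()*.5)
        return o
    best=None
    for y0 in (0,1.57,3.14,-1.57):
        r=least_squares(f,[300,350,0,350,0,0,200,y0])
        if best is None or r.cost<best.cost:best=r
    return best
if __name__=="__main__":
    b=fitp();print(b.cost,b.x.round(2));
    for q,p,r in D:
        t,R=fk(q,b.x);print((t-p).round(2),(Ro.from_matrix(R.T@Ro.from_euler('xyz',r).as_matrix()).as_rotvec()).round(3))
E
python3 fk.py
```

```text
272549.35265639034 [ 5.91188e+03  9.45120e+02 -2.72790e+02  2.97400e+02 -3.32500e+01
 -3.58900e+01  6.47717e+03  1.43000e+00]
[-21.08 -39.6   -5.47] [-0.     0.     0.139]
[-12.08  10.04   6.05] [-0.003  0.046  1.072]
[24.17 27.75  3.6 ] [-0.003  0.047  1.074]
[54.22 13.91 -4.57] [-0.003  0.047  1.074]
[ -7.21 111.32   7.13] [-0.004  0.052 -1.959]
[ 12.51 -18.17  -4.12] [-0.004  0.051 -1.959]
[-78.75 -64.2   -2.62] [-0.004  0.063 -1.963]
```

```bash
cat > fk2.py <<'E'
from fk import *
import itertools
res=[]
for s in itertools.product((1,-1),repeat=4):
    sg=np.array([s[0],1,s[1],1,s[2],1,s[3]])
    # orientation check: 
    M=[]
    for q,p,r in D:
        t,R=fk(np.array(q)*sg,[0]*8);M.append(R.T@Ro.from_euler('xyz',r).as_matrix())
    M=np.array(M);res.append((np.std(M,axis=0).sum(),s,Ro.from_matrix(M[0]).as_rotvec().round(3)))
res.sort(key=lambda a:a[0]);print(*res[:4],sep="\n")
E
python3 fk2.py
```

```text
(np.float64(4.174699559372298e-06), (-1, -1, -1, -1), array([ 0.   , -0.   ,  1.571]))
(np.float64(0.2948032237780814), (1, -1, -1, -1), array([ 0.   , -0.   ,  1.439]))
(np.float64(0.8819537724780528), (-1, 1, -1, -1), array([ 0.033, -0.038,  1.633]))
(np.float64(1.0440705572668778), (1, 1, -1, -1), array([ 0.035, -0.035,  1.501]))
```

```bash
cat > fk3.py <<'E'
from fk import *
sg=np.array([-1,1,-1,1,-1,1,-1])
def F(q,P): return fk(np.array(q)*sg,P)
def f(P):
    P=np.r_[P,np.pi/2]; return np.concatenate([F(q,P)[0]-p for q,p,r in D])
# h and d interplay fine
b=least_squares(f,[300,350,0,350,0,0,200]); P=np.r_[b.x,np.pi/2]
lo=np.array([-3.06,-.37,-1.25,.18,-1.1,.23,-2.94]);hi=np.array([3.06,2.12,1.32,2.47,4.24,1.98,2.94])
def ik(pos,yaw,q0,w=0):
    Rd=Ro.from_euler('xyz',[np.pi,0,yaw]).as_matrix()
    def g(q):
        t,R=F(q,P); return np.r_[t-pos,200*Ro.from_matrix(Rd.T@R).as_rotvec()]
    q0=np.clip(q0,lo+1e-3,hi-1e-3)
    r=least_squares(g,q0,bounds=(lo,hi));return r.x,np.abs(r.fun).max()
if __name__=="__main__":
    print(b.cost,P.round(2))
    rng=np.random.default_rng(0)
    for pos in ([346,-99,5],[357,-151,5],[372,-150,5],[400,-150,5],[420,-150,5],[440,-150,5],[365,-190,5],[378,-242,5]):
      for yaw in (2.61,1.04,-.53):
        sols=[]
        for k in range(40):
            q,e=ik(np.array(pos),yaw,rng.uniform(lo,hi))
            if e<.3: sols.append(q.round(2))
        sols=np.array(sols)
        print(pos,yaw,len(sols),[(sols[np.argmin(sols[:,2])]).tolist(),(sols[np.argmax(sols[:,2])]).tolist()] if len(sols) else "")
E
python3 fk3.py
```

```text
Still running in the background as job /tmp/bash_jobs.1000/894b2b1ada9b (pid 947). You'll get a notice when it ends.
```

```bash
cat /tmp/bash_jobs.1000/894b2b1ada9b/std*; sleep 60; cat /tmp/bash_jobs.1000/894b2b1ada9b/stdout; nproc
```

```text
4
```

```bash
kill -- -$(cat /tmp/bash_jobs.1000/894b2b1ada9b/pid); export OMP_NUM_THREADS=1
sed -i 's/bounds=(lo,hi))/bounds=(lo,hi),max_nfev=60)/; s/range(40)/range(15)/' fk3.py
sed -i 's/^def F(q,P).*/def _rz(a):\n    c,s=np.cos(a),np.sin(a);return np.array([[c,-s,0],[s,c,0],[0,0,1]])\ndef _ry(a):\n    c,s=np.cos(a),np.sin(a);return np.array([[c,0,s],[0,1,0],[-s,0,c]])\ndef F(q,P):\n    q=np.array(q)*sg;h,L1,a3,L2,a5,a6,d,y0=P\n    R=_rz(q[0]);t=np.array([0,0,h]);R=R@_ry(q[1])@_rz(q[2]);t=t+R@np.array([a3,0,L1]);R=R@_ry(q[3]);t=t+R@np.array([a5,0,L2]);R=R@_rz(q[4])@_ry(q[5]);t=t+R@np.array([a6,0,0]);R=R@_rz(q[6]+y0);t=t+R@np.array([0,0,d]);return t,R/' fk3.py
timeout 300 python3 -u fk3.py
```

```text
457.2869624915334 [-248.55  480.39   57.7   390.01    6.56    4.11 -342.51    1.57]
[346, -99, 5] 2.61 7 [[1.25, 1.46, -1.22, 2.39, 1.76, 1.25, -0.12], [0.55, 0.81, -0.32, 2.39, 1.74, 0.23, -0.38]]
[346, -99, 5] 1.04 4 [[1.03, 1.1, -0.9, 2.39, 1.7, 0.78, -1.78], [0.55, 0.81, -0.32, 2.39, 1.74, 0.24, -1.95]]
[346, -99, 5] -0.53 2 [[0.9, 0.98, -0.73, 2.39, 1.69, 0.59, 2.9], [0.69, 0.86, -0.49, 2.39, 1.71, 0.37, 2.83]]
[357, -151, 5] 2.61 6 [[1.35, 1.43, -1.21, 2.32, 1.72, 1.22, 0.06], [0.68, 0.81, -0.33, 2.32, 1.43, 0.24, 0.06]]
[357, -151, 5] 1.04 8 [[1.15, 1.1, -0.91, 2.32, 1.62, 0.78, -1.56], [0.67, 0.81, -0.32, 2.32, 1.42, 0.23, -1.5]]
[357, -151, 5] -0.53 0 
[372, -150, 5] 2.61 3 [[0.79, 0.86, -0.48, 2.28, 1.41, 0.36, 0.1], [0.66, 0.82, -0.33, 2.28, 1.29, 0.25, 0.18]]
[372, -150, 5] 1.04 1 [[0.98, 0.96, -0.71, 2.29, 1.52, 0.57, -1.52], [0.98, 0.96, -0.71, 2.29, 1.52, 0.57, -1.52]]
[372, -150, 5] -0.53 3 [[0.64, 0.81, -0.31, 2.28, 1.27, 0.24, -2.94], [0.64, 0.81, -0.31, 2.28, 1.27, 0.24, -2.94]]
[400, -150, 5] 2.61 8 [[1.27, 1.4, -1.2, 2.22, 1.66, 1.18, 0.11], [0.61, 0.82, -0.31, 2
[... 952 characters left out ...]
2.61 6 [[0.85, 0.85, -0.45, 2.26, 1.32, 0.34, 0.28], [0.72, 0.81, -0.29, 2.26, 1.14, 0.23, 0.43]]
[365, -190, 5] 1.04 6 [[1.41, 1.43, -1.22, 2.26, 1.69, 1.21, -1.37], [0.73, 0.81, -0.3, 2.26, 1.15, 0.24, -1.15]]
[365, -190, 5] -0.53 2 [[0.85, 0.85, -0.45, 2.26, 1.32, 0.34, -2.86], [0.77, 0.82, -0.35, 2.26, 1.22, 0.27, -2.78]]
[378, -242, 5] 2.61 6 [[0.79, 0.82, -0.27, 2.15, 0.82, 0.27, 0.84], [0.4, 0.81, 0.2, 2.15, -0.66, 0.24, 2.23]]
[378, -242, 5] 1.04 8 [[1.16, 0.98, -0.74, 2.16, 1.36, 0.61, -1.15], [0.4, 0.81, 0.2, 2.15, -0.66, 0.24, 0.66]]
[378, -242, 5] -0.53 4 [[0.84, 0.83, -0.33, 2.15, 0.92, 0.3, -2.39], [0.4, 0.81, 0.21, 2.15, -0.68, 0.24, -0.89]]bash: kill: (-947) - No such process
```

```bash
cat > sim.py <<'E'
from fk3 import *
def step(q,pos,R):
    # min-norm newton w/ clipping of limits
    q=q.copy()
    for it in range(30):
        t,Rc=F(q,P); e=np.r_[pos-t,200*Ro.from_matrix(R@Rc.T).as_rotvec()]
        if np.abs(e).max()<.05: break
        J=np.zeros((6,7))
        for i in range(7):
            d=np.zeros(7);d[i]=1e-5;t2,R2=F(q+d,P);J[:,i]=np.r_[t2-t,200*Ro.from_matrix(R2@Rc.T).as_rotvec()]/1e-5
        J[np.abs(J)<1e-9]=0
        free=np.ones(7,bool)
        for k in range(4):
            dq=np.zeros(7);A=J[:,free];dq[free]=A.T@np.linalg.solve(A@A.T+25*np.eye(6),e)
            bad=((q+dq>hi-.002)&(dq>0))|((q+dq<lo+.002)&(dq<0)); bad&=free
            if not bad.any():break
            free&=~bad
        dq*=min(1,.2/np.abs(dq).max());q=np.clip(q+dq,lo,hi)
    return q,np.abs(e).max()
def run(q,way,n=20,verbose=True):
    t0,R0=F(q,P);y0=Ro.from_matrix(R0).as_euler('xyz')[2]
    for w in way:
        for k in range(1,n+1):
            a=k/n; pos=t0+(np.array(w[:3])-t0)*a; yaw=y0+(w[3]-y0)*a
            q,e=step(q,pos,Ro.from_euler('xyz',[np.pi,0,yaw]).as_matrix())
        t0=np.array(w[:3],float);y0=w[3]
        if verbose: print(w,q.round(2).tolist(),"err",round(e,2))
    return q
if __name__=="__main__":
    q=np.array(D[0][0])
    q=run(q,[(490,-190,231,1.571),(364,-104,82,1.1),(400,-111,45,1.1),(400,-111,26,1.1),(490,-157,98,2.05),(490,-157,98,2.62),(374,-99,43,2.62)])
    print("real",[d[0] for d in D[1:6]])
    q=np.array(D[6][0])
    print("plan");run(q,[(450,-90,120,2.0),(500,0,120,1.57),(450,200,120,1.57),(350,200,100,1.57),(380,0,80,1.57),(370,-100,50,1.9),(350,-99,8,2.4)])
E
timeout 300 python3 sim.py
```

```text
(490, -190, 231, 1.571) [0.3, 0.43, 0.08, 1.91, -0.05, 0.81, 0.41] err 0.0
(364, -104, 82, 1.1) [0.06, 0.59, 0.26, 2.36, -0.62, 0.25, 0.42] err 0.0
(400, -111, 45, 1.1) [0.09, 0.7, 0.22, 2.26, -0.64, 0.24, 0.42] err 0.01
(400, -111, 26, 1.1) [0.06, 0.75, 0.26, 2.25, -0.87, 0.23, 0.64] err 0.01
(490, -157, 98, 2.05) [0.07, 0.67, 0.31, 1.99, -0.38, 0.54, 1.12] err 0.0
(490, -157, 98, 2.62) [0.18, 0.65, 0.17, 1.99, -0.2, 0.51, 1.54] err 0.01
(374, -99, 43, 2.62) [-0.01, 0.71, 0.33, 2.34, -1.06, 0.24, 2.33] err 0.0
real [[0.07930935, 0.58524336, 0.20314165, 2.36232559, -0.54627552, 0.25338258, 0.3163117], [0.08209281, 0.69298994, 0.20144946, 2.28418116, -0.66371801, 0.24050724, 0.42228852], [0.04159015, 0.74777478, 0.26197119, 2.29175944, -0.97737998, 0.2375345, 0.7352206], [0.14789019, 0.65350341, 0.18197998, 1.99769827, -0.25624769, 0.52957498, 1.5664091], [0.00256646, 0.70183536, 0.29475585, 2.3598227, -1.0538564, 0.23849769, 2.32430844]]
plan
(450, -90, 120, 2.0) [-0.44, 0.72, 0.82, 2.15, -0.89, 0.66, 1.44] err 0.0
(500, 0, 120, 1.57) [-0.69, 0.82, 0.92, 2.03, -0.95, 0.79, 0.82] err 0.03
(450, 200, 120, 1.57) [-1.11, 0.81, 0.93, 2.05, -0.96, 0.79, 0.42] err 0.0
(350, 200, 100, 1.57) [-1.19, 0.73, 0.84, 2.3, -1.1, 0.59, 0.51] err 0.0
(380, 0, 80, 1.57) [-0.5, 0.68, 0.6, 2.36, -1.1, 0.41, 1.06] err 0.0
(370, -100, 50, 1.9) [-0.05, 0.7, 0.38, 2.35, -1.09, 0.27, 1.65] err 0.04
(350, -99, 8, 2.4) [0.01, 0.74, 0.32, 2.38, -1.09, 0.24, 2.17] err 24.8
```

```bash
cat > srch.py <<'E'
from sim import *
import sys
q0=np.array(D[6][0])
for yA in (0.2,-0.6,-1.2):
  for xn,zn in ((420,60),(440,100),(470,100)):
    for yB in (2.61,):
      q=run(q0,[(500,-100,110,2.2),(620,-100,110,yA),(xn,-110,zn,yA),(xn,-110,zn,yB)],12,False)
      print(yA,xn,zn,q.round(2).tolist(),F(q,P)[0].round(0).tolist(),flush=True)
E
timeout 500 python3 srch.py
```

```text
0.2 420 60 [0.13, 0.67, 0.16, 2.21, -0.35, 0.29, 1.63] [420.0, -110.0, 60.0]
0.2 440 100 [-0.09, 0.63, 0.42, 2.16, -0.56, 0.46, 1.81] [440.0, -110.0, 100.0]
0.2 470 100 [-0.15, 0.67, 0.48, 2.08, -0.6, 0.53, 1.81] [470.0, -110.0, 100.0]
-0.6 420 60 [0.25, 0.66, 0.01, 2.21, -0.02, 0.27, 1.31] [420.0, -110.0, 60.0]
-0.6 440 100 [0.06, 0.6, 0.22, 2.16, -0.31, 0.41, 1.58] [440.0, -110.0, 100.0]
-0.6 470 100 [0.01, 0.63, 0.28, 2.08, -0.36, 0.48, 1.6] [470.0, -110.0, 100.0]
-1.2 420 60 [0.34, 0.66, -0.1, 2.21, 0.24, 0.28, 1.07] [420.0, -110.0, 60.0]
-1.2 440 100 [0.18, 0.59, 0.08, 2.16, -0.11, 0.4, 1.39] [440.0, -110.0, 100.0]
-1.2 470 100 [0.12, 0.62, 0.13, 2.08, -0.17, 0.46, 1.43] [470.0, -110.0, 100.0]
```

```bash
cat > srch2.py <<'E'
from sim import *
q0=np.array(D[6][0])
for yA,xn,zn in ((-1.2,420,60),(-1.5,420,60),(-1.2,420,45)):
  for yB in (1.04,2.61):
      print(yA,xn,zn,yB)
      q=run(q0,[(500,-100,110,2.2),(620,-100,110,yA),(xn,-110,zn,yA),(xn,-110,zn,yB),(390,-80,40,yB),(350,-90,30,yB),(350,-100,8,yB)],14)
E
timeout 570 python3 srch2.py
```

```text
-1.2 420 60 1.04
(500, -100, 110, 2.2) [-0.39, 0.78, 0.78, 2.01, -0.85, 0.72, 1.56] err 0.0
(620, -100, 110, -1.2) [-0.52, 1.11, 1.1, 1.64, -1.09, 1.12, -1.87] err 0.01
(420, -110, 60, -1.2) [-0.29, 0.79, 0.67, 2.22, -1.1, 0.52, -1.51] err 0.0
(420, -110, 60, 1.04) [0.1, 0.67, 0.19, 2.21, -0.42, 0.29, 0.12] err 0.0
(390, -80, 40, 1.04) [-0.04, 0.72, 0.3, 2.3, -0.95, 0.24, 0.59] err 0.0
(350, -90, 30, 1.04) [-0.02, 0.7, 0.33, 2.39, -1.07, 0.24, 0.77] err 16.86
(350, -100, 8, 1.04) [0.02, 0.73, 0.31, 2.38, -1.07, 0.24, 0.79] err 25.09
-1.2 420 60 2.61
(500, -100, 110, 2.2) [-0.39, 0.78, 0.78, 2.01, -0.85, 0.72, 1.56] err 0.0
(620, -100, 110, -1.2) [-0.52, 1.11, 1.1, 1.64, -1.09, 1.12, -1.87] err 0.01
(420, -110, 60, -1.2) [-0.29, 0.79, 0.67, 2.22, -1.1, 0.52, -1.51] err 0.0
(420, -110, 60, 2.61) [0.34, 0.66, -0.1, 2.21, 0.24, 0.28, 1.07] err 0.0
(390, -80, 40, 2.61) [0.44, 0.72, -0.29, 2.3, 0.93, 0.23, 0.34] err 0.0
(350, -90, 30, 2.61) [0.54, 0.75, -0.35, 2.4, 1.47, 0.23, -0.15] err 0.05
(350, -100, 8, 2.61) [0.56, 0.81, -0.33, 2.39, 1.66, 0.24, -0.3] err 0.0
-1.5 420 60 1.04
(500, -1
[... 1421 characters left out ...]
3, 0.56] err 0.04
(350, -90, 30, 1.04) [-0.02, 0.7, 0.32, 2.39, -1.09, 0.23, 0.79] err 15.37
(350, -100, 8, 1.04) [0.02, 0.74, 0.31, 2.37, -1.09, 0.23, 0.81] err 23.8
-1.2 420 45 2.61
(500, -100, 110, 2.2) [-0.39, 0.78, 0.78, 2.01, -0.85, 0.72, 1.56] err 0.0
(620, -100, 110, -1.2) [-0.52, 1.11, 1.1, 1.64, -1.09, 1.12, -1.87] err 0.01
(420, -110, 45, -1.2) [-0.22, 0.8, 0.59, 2.21, -1.1, 0.46, -1.5] err 0.0
(420, -110, 45, 2.61) [0.36, 0.7, -0.13, 2.21, 0.34, 0.25, 0.97] err 0.0
(390, -80, 40, 2.61) [0.45, 0.72, -0.3, 2.3, 0.94, 0.24, 0.33] err 0.05
(350, -90, 30, 2.61) [0.55, 0.75, -0.35, 2.4, 1.47, 0.24, -0.15] err 0.04
(350, -100, 8, 2.61) [0.56, 0.81, -0.33, 2.39, 1.66, 0.24, -0.3] err 0.0
```

Call:
servo_tool(commands=[-0.8, 0.4, -0.9, 1, 1, -1.8, 0.9, -1.8, 2, 1, -3, 1.5, -2.9, 3, 1, -4, 2, -2.9, 4, 1, -4.9, 2.36, -2.9, 5, 1, -5.9, 2.9, -2.9, 6, 1, -6.9, 3.5, -2.9, 7, 1, -7.9, 4, -2.9, 8, 1, -8.6, 4.4, -2.9, 9, 1, -9.08, 4.75, -2.9, 10, 1])

```text
clock: 7.63
eef_pos: [624.0, -102.0, 102.1]
tool_rot: [-3.112, -0.026, 1.57]
force: [-0.0, -1.0, 0.4]
width: -0.1
```

Call:
servo_tool(commands=[0, 0, 0, 1.1, 1, 0, 0, 0, 2.2, 1, 0, 0, 0, 3.3, 1, 0, 0, 0, 4.4, 1, 0, 0, 0, 5.5, 1, 0, 0, 0, 6.6, 1, 0, 0, 0, 7.7, 1, 0, 0, 0, 8.8, 1, 0, 0, 0, 9.9, 1, 0, 0, 0, 11, 1])

```text
clock: 8.47
eef_pos: [621.9, -101.9, 102.2]
tool_rot: [-3.105, 0.017, 0.417]
force: [-0.6, 0.9, -0.0]
width: -0.2
```

Call:
servo_tool(commands=[0, 0, 0, 1.1, 1, 0, 0, 0, 2.2, 1, 0, 0, 0, 3.3, 1, 0, 0, 0, 4.4, 1, 0, 0, 0, 5.5, 1, 0, 0, 0, 6.6, 1, 0, 0, 0, 7.7, 1, 0, 0, 0, 8.8, 1, 0, 0, 0, 9.9, 1, 0, 0, 0, 11, 1])

```text
clock: 9.3
eef_pos: [621.9, -101.8, 102.2]
tool_rot: [3.141, 0.041, -0.736]
force: [-0.3, -0.3, -0.3]
width: 0.3
```

Call:
servo_tool(commands=[0, 0, 0, 1.1, 1, 0, 0, 0, 2.2, 1, 0, 0, 0, 3.3, 1, 0, 0, 0, 4.4, 1, 0, 0, 0, 4.5, 1])

```text
clock: 9.72
eef_pos: [622.0, -101.9, 102.2]
tool_rot: [3.123, 0.036, -1.204]
force: [0.4, -0.0, -0.3]
width: -0.2
```

Run:
```python
from cell import ctrl
s=ctrl.read_state();print(s['qpos'],s['eef_pos'],s['tool_rot'],s['force'])
```

```text
[-0.43416501  1.09998374  1.16243088  1.66692123 -1.08576896  1.20253322
 -1.74544549] [ 621.95990919 -101.87419478  102.21067461] [ 3.12308731  0.03604393 -1.20441103] [ 0.36810119 -0.01093741 -0.3050554 ]
```

```bash
cat > cv.py <<'E'
import sys,numpy as np
from cell import ctrl
from scipy.spatial.transform import Rotation as Ro
s=ctrl.read_state();R=Ro.from_euler('xyz',s['tool_rot']).as_matrix()
print("t",s['clock'],"p",s['eef_pos'].round(1),"rpy",s['tool_rot'].round(3),"F",s['force'].round(2),"q",s['qpos'].round(2))
for a in sys.argv[1:]:
    w=np.array([float(v) for v in a.split(",")]); d=w[:3]-s['eef_pos']
    u=R.T@d/25; tw=""
    if len(w)>3: tw=(s['tool_rot'][2]-w[3])/np.deg2rad(6)
    print(a,"->",u.round(2),tw)
E
python3 cv.py 420,-110,45
```

```text
t 9.7167 p [ 622.  -101.9  102.2] rpy [ 3.123  0.036 -1.204] F [ 0.37 -0.01 -0.31] q [-0.43  1.1   1.16  1.67 -1.09  1.2  -1.75]
420,-110,45 -> [-2.51  7.61  2.52]
```

Call:
servo_tool(commands=[-0.3, 0.9, 0.3, 0, 1, -0.6, 1.9, 0.6, 0, 1, -0.9, 2.8, 0.9, 0, 1, -1.3, 3.8, 1.2, 0, 1, -1.6, 4.8, 1.6, 0, 1, -1.9, 5.7, 1.9, 0, 1, -2.2, 6.7, 2.2, 0, 1, -2.5, 7.6, 2.5, 0, 1, -2.5, 7.6, 2.5, 0, 1])

```text
clock: 10.47
eef_pos: [415.1, -109.0, 45.4]
tool_rot: [3.121, 0.043, -1.201]
force: [-0.9, 0.7, -0.6]
width: 0.0
```

```bash
python3 cv.py
```

```text
t 10.4667 p [ 415.1 -109.    45.4] rpy [ 3.121  0.043 -1.201] F [-0.93  0.74 -0.6 ] q [-0.2   0.8   0.64  2.23 -1.09  0.53 -1.45]
```

Now twist anticlockwise 36.4 units.

Call:
servo_tool(commands=[0, 0, 0, -1.1, 1, 0, 0, 0, -2.2, 1, 0, 0, 0, -3.3, 1, 0, 0, 0, -4.4, 1, 0, 0, 0, -5.5, 1, 0, 0, 0, -6.6, 1, 0, 0, 0, -7.7, 1, 0, 0, 0, -8.8, 1, 0, 0, 0, -9.9, 1, 0, 0, 0, -11, 1])

```text
clock: 11.3
eef_pos: [421.5, -111.1, 45.7]
tool_rot: [-3.116, 0.03, -0.04]
force: [-0.2, -0.4, -0.3]
width: 0.2
```

Call:
servo_tool(commands=[0, 0, 0, -1.1, 1, 0, 0, 0, -2.2, 1, 0, 0, 0, -3.3, 1, 0, 0, 0, -4.4, 1, 0, 0, 0, -5.5, 1, 0, 0, 0, -6.6, 1, 0, 0, 0, -7.7, 1, 0, 0, 0, -8.8, 1, 0, 0, 0, -9.9, 1, 0, 0, 0, -11, 1])

```text
clock: 12.13
eef_pos: [421.3, -111.3, 45.6]
tool_rot: [-3.104, -0.01, 1.111]
force: [-0.2, 0.4, -0.5]
width: -0.0
```

Call:
servo_tool(commands=[0, 0, 0, -1.1, 1, 0, 0, 0, -2.2, 1, 0, 0, 0, -3.3, 1, 0, 0, 0, -4.4, 1, 0, 0, 0, -5.5, 1, 0, 0, 0, -6.6, 1, 0, 0, 0, -7.7, 1, 0, 0, 0, -8.8, 1, 0, 0, 0, -9.9, 1, 0, 0, 0, -11, 1])

```text
clock: 12.97
eef_pos: [421.2, -111.5, 45.5]
tool_rot: [-3.135, -0.038, 2.263]
force: [0.0, 0.3, 0.3]
width: 0.1
```

Call:
servo_tool(commands=[0, 0, 0, -1.1, 1, 0, 0, 0, -2.2, 1, 0, 0, 0, -3.3, 1, 0, 0, 0, -3.4, 1])

```text
clock: 13.3
eef_pos: [421.2, -111.5, 45.5]
tool_rot: [3.134, -0.038, 2.616]
force: [-0.3, -0.9, 0.4]
width: 0.4
```

```bash
python3 cv.py 390,-80,45 350,-90,40 340,-98,40 345,-98,8
```

```text
t 13.3 p [ 421.2 -111.5   45.5] rpy [ 3.134 -0.038  2.616] F [-0.33 -0.86  0.41] q [ 0.33  0.7  -0.18  2.21  0.34  0.3   0.91]
390,-80,45 -> [1.71 0.46 0.09] 
350,-90,40 -> [ 2.88 -0.69  0.32] 
340,-98,40 -> [ 3.07 -1.16  0.33] 
345,-98,8 -> [ 2.85 -1.07  1.6 ]
```

Call:
servo_tool(commands=[0.6, 0.15, 0, 0, 1, 1.2, 0.3, 0, 0, 1, 1.7, 0.46, 0.1, 0, 1, 2.1, 0.1, 0.2, 0, 1, 2.5, -0.3, 0.3, 0, 1, 2.85, -0.7, 0.3, 0, 1, 2.9, -1.07, 0.3, 0, 1, 2.9, -1.07, 0.3, 0, 1, 2.9, -1.07, 0.3, 0, 1])

```text
clock: 14.05
eef_pos: [345.0, -97.6, 40.5]
tool_rot: [3.134, -0.038, 2.609]
force: [0.2, 0.2, 0.0]
width: -0.0
```

```bash
python3 cv.py 345,-98,7
python3 - <<'E'
from cell import ctrl
import cv2
d=ctrl.get_image("side");cv2.imwrite("pics/s2.png",cv2.resize(d["img"][130:300,230:430],None,fx=3.5,fy=3.5))
E
```

```text
t 14.05 p [345.  -97.6  40.5] rpy [ 3.134 -0.038  2.609] F [0.2  0.22 0.  ] q [ 0.47  0.7  -0.36  2.41  1.11  0.23  0.11]
345,-98,7 -> [-0.06 -0.03  1.34]
```

View pics/s2.png

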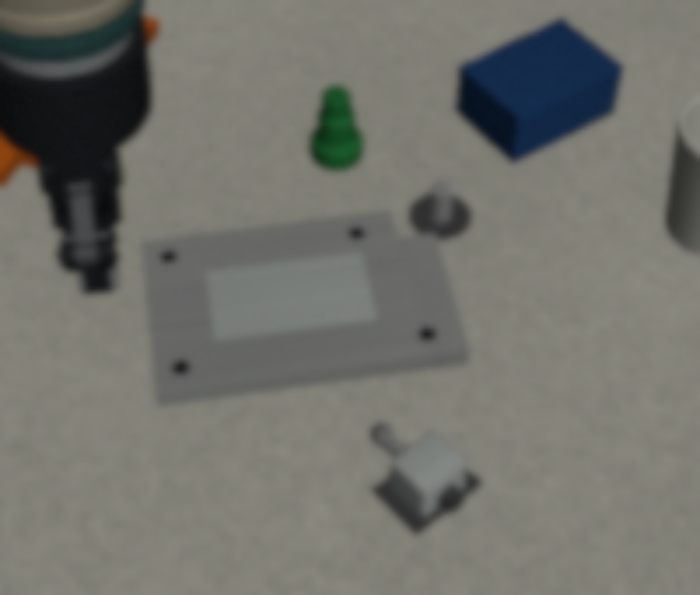

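Call:
servo_tool(commands=[0, 0, 0.4, 0, 1, 0, 0, 0.8, 0, 1, 0, 0, 1.2, 0, 1, 0, 0, 1.36, 0, 1, 0, 0, 1.36, 0, 1, 0, 0, 1.36, 0, 1])

```text
clock: 14.6
eef_pos: [344.3, -95.6, 6.5]
tool_rot: [3.133, -0.039, 2.612]
force: [0.6, 0.9, 1.1]
width: -0.0
```

```bash
python3 cv.py 345,-98,6
```

```text
t 14.6 p [344.3 -95.6   6.5] rpy [ 3.133 -0.039  2.612] F [0.56 0.93 1.11] q [ 0.47  0.79 -0.38  2.42  1.56  0.24 -0.33]
345,-98,6 -> [-0.07 -0.07  0.02]
```

Call:
servo_tool(commands=[-0.15, 0, 0, 0, 1, -0.3, 0, -0.01, 0, 1, -0.4, 0, -0.01, 0, 1, -0.5, 0, -0.02, 0, 1, -0.6, 0, -0.02, 0, 1, -0.7, 0, -0.02, 0, 1, -0.8, 0, -0.03, 0, 1])

```text
clock: 15.18
eef_pos: [360.0, -105.4, 7.0]
tool_rot: [3.133, -0.04, 2.612]
force: [-3.8, 1.0, 2.0]
width: 0.1
```

```bash
python3 cv.py
python3 - <<'E'
from cell import ctrl
import cv2
d=ctrl.get_image("side");cv2.imwrite("pics/s3.png",cv2.resize(d["img"][130:300,230:430],None,fx=3.5,fy=3.5))
E
```

```text
t 15.1833 p [ 360.  -105.4    7. ] rpy [ 3.133 -0.04   2.612] F [-3.76  1.    2.01] q [ 0.5   0.79 -0.39  2.37  1.36  0.26 -0.11]
```

View pics/s3.png

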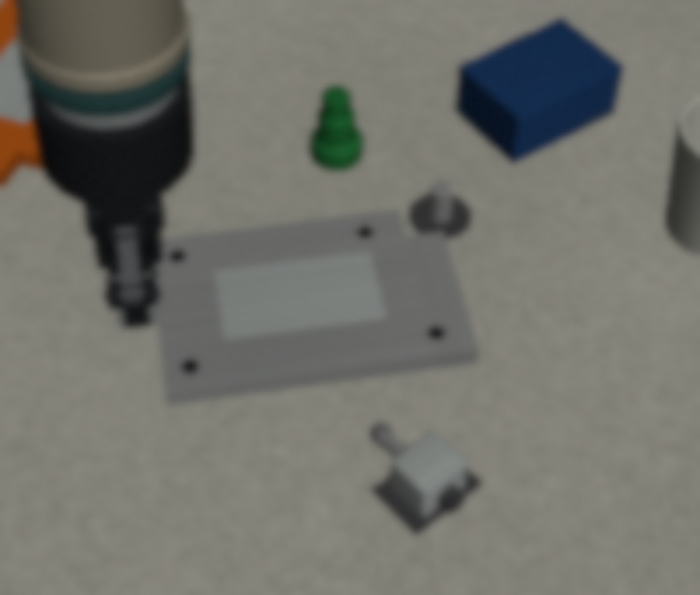

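Call:
servo_tool(commands=[-0.1, 0, 0, 0, 1, -0.2, 0, 0, 0, 1, -0.3, 0, 0, 0, 1, -0.4, 0, 0, 0, 1, -0.5, 0, 0, 0, 1, -0.55, 0, 0, 0, 1])

```text
clock: 15.73
eef_pos: [373.0, -113.3, 6.0]
tool_rot: [3.133, -0.039, 2.611]
force: [-2.9, 2.9, 4.4]
width: -0.3
```

```bash
python3 cv.py
python3 - <<'E'
from cell import ctrl
import cv2
for n in("side","scene"):
    d=ctrl.get_image(n);cv2.imwrite(f"pics/{n}4r.png",d["img"])
    c=d["img"][150:280,270:430] if n=="side" else d["img"][160:280,230:360]
    cv2.imwrite(f"pics/{n}4.png",cv2.resize(c,None,fx=5 if n=="scene" else 4,fy=5 if n=="scene" else 4,interpolation=cv2.INTER_CUBIC))
E
```

```text
t 15.7333 p [ 373.  -113.3    6. ] rpy [ 3.133 -0.039  2.611] F [-2.87  2.93  4.35] q [ 0.53  0.8  -0.43  2.33  1.27  0.3  -0.  ]
```

View pics/side4.png

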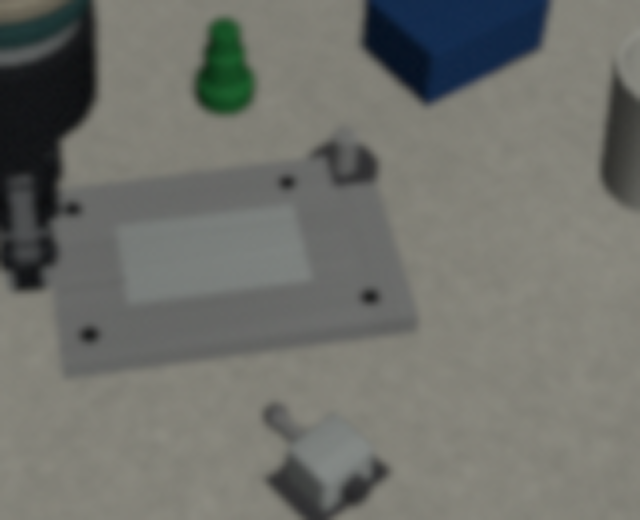

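View pics/scene4.png

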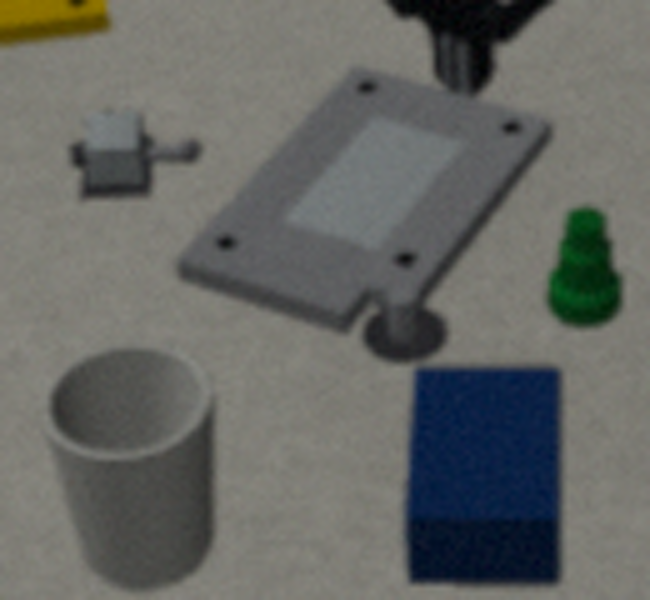

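```bash
cat > c.py <<'E'
from h import *
from cell import ctrl
S=ctrl.get_image("scene");D=ctrl.get_image("side")
sc=lambda L:(np.array(L,float)+.5)/5+[229.5,159.5]
si=lambda L:(np.array(L,float)+.5)/4+[269.5,149.5]
p,r=fit([(S,[(85,55,12),(85,-55,12),(-85,55,12),(-85,-33,12)],sc([(357,68),(552,124),(181,265),(345,319)]))],[450,-153,2.6]);print(p,r.round(1).tolist())
print("scene",rel(p,(546.5,-152.3)))
p,r=fit([(D,[(85,55,12),(-85,55,12),(-85,-33,12),(-63,-55,12)],si([(66,373),(417,325),(378,183),(321,160)]))],[450,-153,2.6]);print(p,r.round(1).tolist())
print("side",rel(p,(549.6,-149.7)))
E
python3 c.py
```

```text
[ 460.23168035 -163.57231195    2.61152882] [[-0.1, -0.0], [0.5, -0.2], [-0.8, -0.1], [0.4, 0.1]]
scene [-68.73098201 -53.34172948]
[ 452.44884962 -166.70984871    2.6224934 ] [[-1.0, 0.1], [0.9, -1.0], [-0.6, 0.6], [0.7, 0.0]]
side [-75.9145223  -62.96559598]
```

Call:
servo_tool(commands=[0.2, 0, 0, 0, 1, 0.4, 0, -0.2, 0, 1, 0.4, 0, -0.8, 0, 1, 0.4, 0, -1.4, 0, 1, 0.2, -0.3, -1.6, 0, 1, -0.2, -1.0, -1.6, 0, 1])

```text
clock: 16.43
eef_pos: [367.6, -136.9, 47.4]
tool_rot: [3.13, -0.035, 2.616]
force: [0.9, 0.4, -0.4]
width: -0.3
```

```bash
python3 cv.py 413.7,-223,40
```

```text
t 16.4333 p [ 367.6 -136.9   47.4] rpy [ 3.13  -0.035  2.616] F [ 0.9   0.38 -0.36] q [ 0.7   0.73 -0.59  2.31  1.05  0.42  0.27]
413.7,-223,40 -> [-3.33 -2.06  0.15]
```

Call:
servo_tool(commands=[-0.6, -0.6, 0, 0, 1, -1.3, -1.1, 0, 0, 1, -2, -1.6, 0, 0, 1, -2.7, -2.0, 0.1, 0, 1, -3.3, -2.06, 0.15, 0, 1, -3.3, -2.06, 0.15, 0, 1, -3.3, -2.06, 0.15, 0, 1])

```text
clock: 17.02
eef_pos: [410.8, -224.5, 38.4]
tool_rot: [3.133, -0.038, 2.611]
force: [-1.0, 0.7, 0.1]
width: 0.1
```

```bash
python3 cv.py 413.7,-223,6;python3 - <<'E'
from cell import ctrl
import cv2
d=ctrl.get_image("side");cv2.imwrite("pics/s5.png",cv2.resize(d["img"][130:300,230:430],None,fx=3.5,fy=3.5))
E
```

```text
t 17.0167 p [ 410.8 -224.5   38.4] rpy [ 3.133 -0.038  2.611] F [-0.95  0.73  0.12] q [ 0.89  0.82 -0.67  2.11  0.93  0.58  0.57]
413.7,-223,6 -> [-0.12  0.1   1.29]
```

View pics/s5.png

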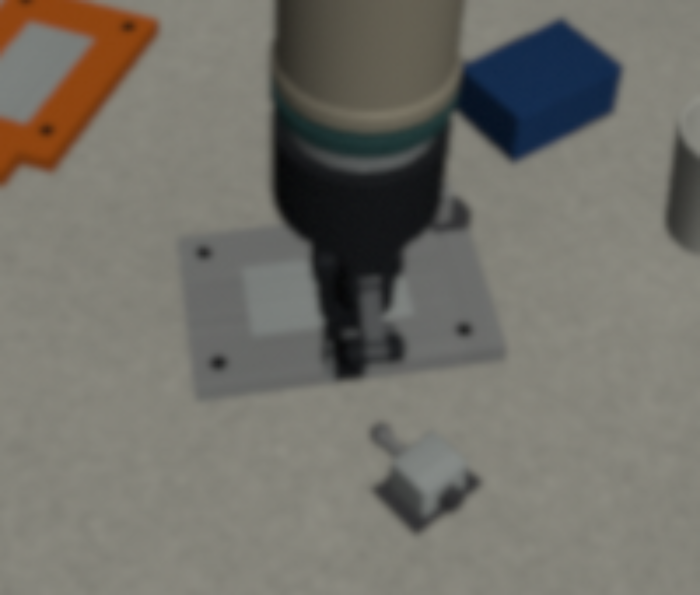

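Call:
servo_tool(commands=[0, 0.05, 0.4, 0, 1, 0, 0.05, 0.8, 0, 1, 0, 0.05, 1.2, 0, 1, 0, 0.05, 1.29, 0, 1, 0, 0.05, 1.29, 0, 1])

```text
clock: 17.48
eef_pos: [409.2, -221.2, 5.9]
tool_rot: [3.133, -0.041, 2.614]
force: [0.3, 0.4, 0.4]
width: -0.0
```

```bash
python3 cv.py 413.7,-223,6;python3 - <<'E'
from cell import ctrl
import cv2
d=ctrl.get_image("side");cv2.imwrite("pics/s6.png",cv2.resize(d["img"][130:300,230:430],None,fx=3.5,fy=3.5))
E
```

```text
t 17.4833 p [ 409.2 -221.2    5.9] rpy [ 3.133 -0.041  2.614] F [0.28 0.36 0.36] q [ 0.84  0.87 -0.59  2.13  1.02  0.51  0.49]
413.7,-223,6 -> [-0.19  0.03 -0.01]
```

View pics/s6.png

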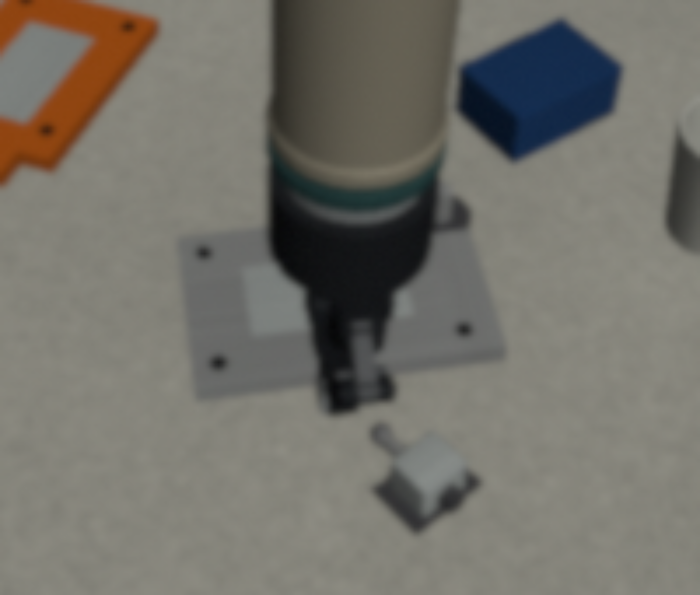

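Call:
servo_tool(commands=[0, 0.2, 0, 0, 1, 0, 0.35, 0, 0, 1, 0, 0.45, 0, 0, 1, 0, 0.55, 0, 0, 1, 0, 0.65, 0, 0, 1, 0, 0.75, 0, 0, 1, 0, 0.85, 0, 0, 1])

```text
clock: 18.12
eef_pos: [420.6, -204.4, 6.3]
tool_rot: [3.134, -0.039, 2.611]
force: [-0.5, -2.5, 2.8]
width: -0.2
```

```bash
python3 cv.py;python3 - <<'E'
from cell import ctrl
import cv2
d=ctrl.get_image("scene");cv2.imwrite("pics/s7.png",cv2.resize(d["img"][160:280,230:360],None,fx=5,fy=5,interpolation=cv2.INTER_CUBIC))
E
```

```text
t 18.1167 p [ 420.6 -204.4    6.3] rpy [ 3.134 -0.039  2.611] F [-0.53 -2.5   2.76] q [ 0.79  0.87 -0.59  2.12  1.01  0.51  0.45]
```

View pics/s7.png

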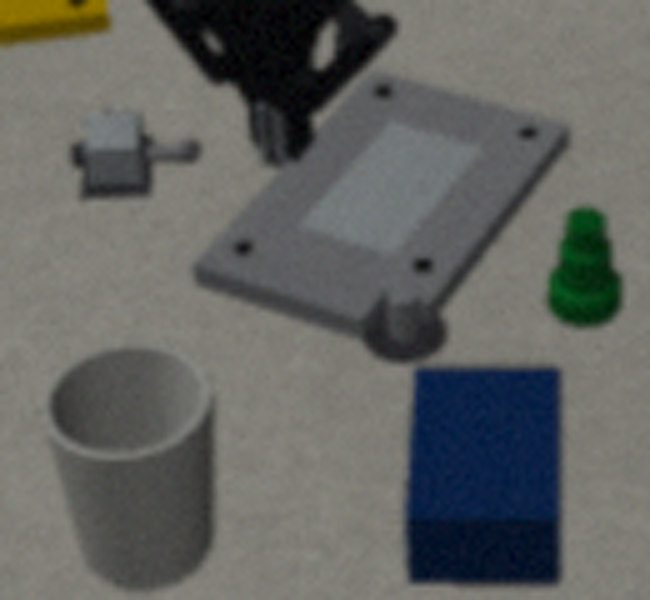

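Call:
servo_tool(commands=[0, 0.06, 0, 0, 1, 0, 0.12, 0, 0, 1, 0, 0.18, 0, 0, 1, 0, 0.22, 0, 0, 1])

```text
clock: 18.5
eef_pos: [423.8, -198.9, 6.2]
tool_rot: [3.133, -0.039, 2.612]
force: [-1.8, -2.8, 0.8]
width: -0.2
```

Call:
servo_tool(commands=[0, 0.04, 0, 0, 1])

```text
clock: 18.58
eef_pos: [424.3, -198.1, 6.2]
tool_rot: [3.133, -0.039, 2.612]
force: [-1.0, -1.1, 2.1]
width: -0.1
```

Call:
servo_tool(commands=[0, 0.02, 0, 0, 1])

```text
clock: 18.67
eef_pos: [424.5, -197.7, 6.2]
tool_rot: [3.133, -0.039, 2.612]
force: [-1.6, -3.4, 1.8]
width: 0.2
```

Call:
servo_tool(commands=[0, 0.03, 0, 0, 1, 0, 0.03, 0, 0, 1])

```text
clock: 18.83
eef_pos: [424.5, -197.5, 6.2]
tool_rot: [3.134, -0.039, 2.612]
force: [-2.1, -3.7, 1.1]
width: -0.4
```

Call:
servo_tool(commands=[0, 0.03, 0, 0, 1, 0, 0.03, 0, 0, 1])

```text
clock: 19.0
eef_pos: [424.5, -197.2, 6.2]
tool_rot: [3.135, -0.04, 2.611]
force: [-2.7, -3.7, 2.1]
width: -0.0
```

```bash
python3 cv.py;python3 - <<'E'
from cell import ctrl
import cv2
for n in("side","scene"):
    d=ctrl.get_image(n)
    c=d["img"][150:280,270:430] if n=="side" else d["img"][160:280,230:360]
    cv2.imwrite(f"pics/{n}8.png",cv2.resize(c,None,fx=5 if n=="scene" else 4,fy=5 if n=="scene" else 4,interpolation=cv2.INTER_CUBIC))
E
```

```text
t 19.0 p [ 424.5 -197.2    6.2] rpy [ 3.135 -0.04   2.611] F [-2.66 -3.66  2.11] q [ 0.78  0.87 -0.6   2.12  1.01  0.51  0.44]
```

View pics/scene8.png

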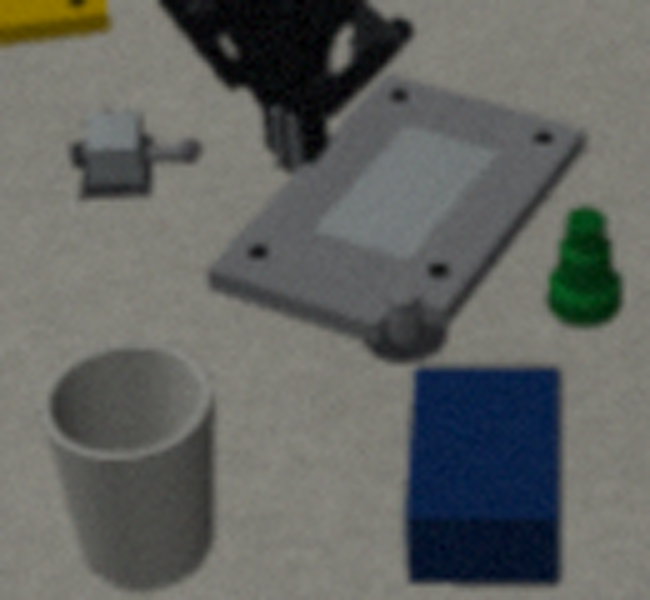

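View pics/side8.png

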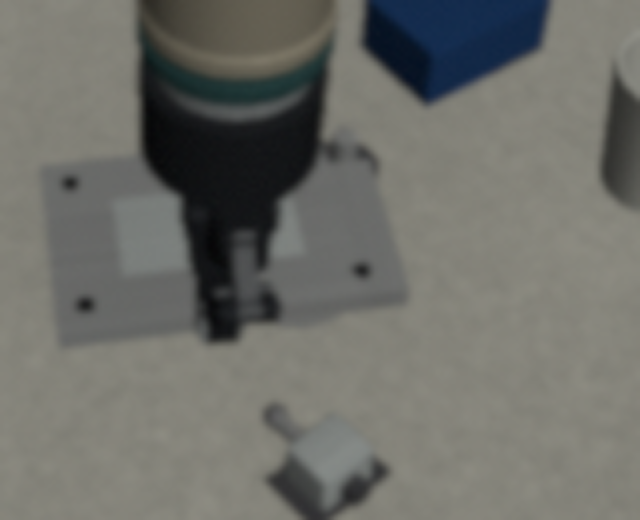

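Call:
servo_tool(commands=[0, 0.03, 0, 0, 1, 0, 0.03, 0, 0, 1])

```text
clock: 19.27
eef_pos: [424.4, -196.9, 6.2]
tool_rot: [3.136, -0.04, 2.611]
force: [-3.3, -4.8, 3.6]
width: -0.0
```

Call:
servo_tool(commands=[0, 0.03, 0, 0, 1, 0, 0.03, 0, 0, 1])

```text
clock: 19.43
eef_pos: [424.4, -196.7, 6.2]
tool_rot: [3.137, -0.04, 2.61]
force: [-4.5, -5.3, 3.2]
width: -0.1
```

Call:
servo_tool(commands=[0, -0.3, 0, 0, 1, 0, -0.5, -0.3, 0, 1, 0, -0.5, -0.9, 0, 1, 0, -0.5, -1.4, 0, 1, 0, -0.5, -1.4, 0, 1])

```text
clock: 19.85
eef_pos: [423.0, -206.3, 42.8]
tool_rot: [3.129, -0.035, 2.612]
force: [0.5, 0.0, -0.5]
width: -0.4
```

```bash
python3 cv.py 351,-134,40
```

```text
t 19.85 p [ 423.  -206.3   42.8] rpy [ 3.129 -0.035  2.612] F [ 0.53  0.02 -0.53] q [ 0.85  0.81 -0.68  2.11  0.92  0.58  0.54]
351,-134,40 -> [3.94 1.04 0.26]
```

Call:
servo_tool(commands=[0.7, 0.2, 0, 0, 1, 1.5, 0.4, 0.1, 0, 1, 2.3, 0.6, 0.1, 0, 1, 3.1, 0.8, 0.2, 0, 1, 3.7, 1.0, 0.2, 0, 1, 3.94, 1.04, 0.2, 0, 1, 3.94, 1.04, 0.2, 0, 1, 3.94, 1.04, 0.2, 0, 1])

```text
clock: 20.52
eef_pos: [349.3, -134.0, 40.0]
tool_rot: [3.132, -0.039, 2.613]
force: [1.0, 0.5, -0.2]
width: 0.1
```

```bash
python3 cv.py 351,-134,6
python3 - <<'E'
from cell import ctrl
import cv2
d=ctrl.get_image("scene")
cv2.imwrite("pics/s9.png",cv2.resize(d["img"][160:280,230:360],None,fx=5,fy=5,interpolation=cv2.INTER_CUBIC))
d=ctrl.get_image("side")
cv2.imwrite("pics/s9b.png",cv2.resize(d["img"][150:280,270:430],None,fx=4,fy=4,interpolation=cv2.INTER_CUBIC))
E
```

```text
t 20.5167 p [ 349.3 -134.    40. ] rpy [ 3.132 -0.039  2.613] F [ 1.04  0.46 -0.16] q [ 0.67  0.73 -0.52  2.36  1.13  0.36  0.18]
351,-134,6 -> [-0.11  0.02  1.36]
```

View pics/s9.png

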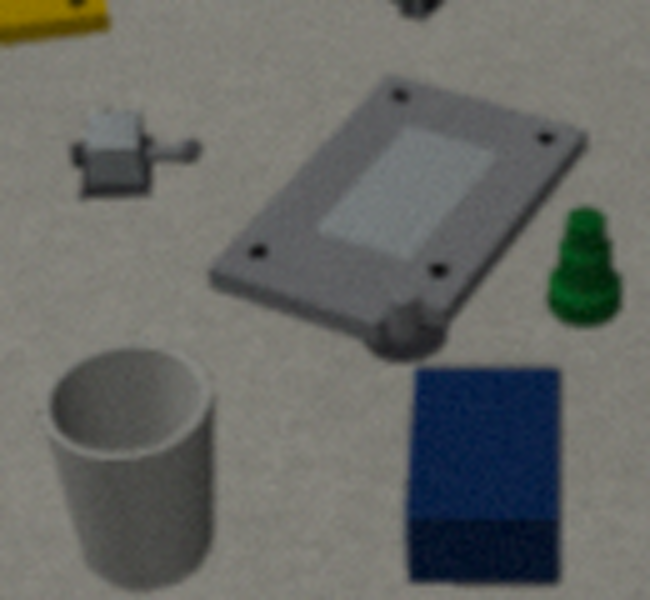

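View pics/s9b.png

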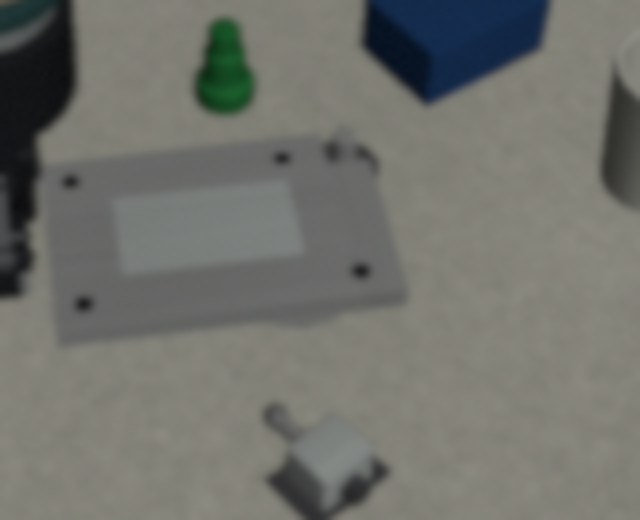

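Call:
servo_tool(commands=[0, 0, 0.4, 0, 1, 0, 0, 0.8, 0, 1, 0, 0, 1.2, 0, 1, 0, 0, 1.36, 0, 1, 0, 0, 1.36, 0, 1])

```text
clock: 21.03
eef_pos: [348.1, -133.9, 5.3]
tool_rot: [3.133, -0.04, 2.611]
force: [0.8, 0.8, -0.3]
width: 0.0
```

Call:
servo_tool(commands=[-0.1, 0, 0, 0, 1, -0.2, 0, 0, 0, 1, -0.3, 0, 0, 0, 1, -0.35, 0, 0, 0, 1])

```text
clock: 21.37
eef_pos: [356.2, -138.7, 6.2]
tool_rot: [3.133, -0.038, 2.611]
force: [0.7, 0.2, -0.3]
width: -0.3
```

```bash
python3 cv.py
```

```text
t 21.3667 p [ 356.2 -138.7    6.2] rpy [ 3.133 -0.038  2.611] F [ 0.66  0.2  -0.26] q [ 0.61  0.8  -0.43  2.35  1.33  0.3   0.  ]
```

Call:
servo_tool(commands=[-0.05, 0, 0, 0, 1, -0.1, 0, 0, 0, 1, -0.14, 0, 0, 0, 1, -0.18, 0, 0, 0, 1])

```text
clock: 21.7
eef_pos: [357.0, -139.6, 5.8]
tool_rot: [3.133, -0.042, 2.612]
force: [-5.4, 3.0, 5.2]
width: -0.0
```

Call:
servo_tool(commands=[-0.03, 0, 0, 0, 1, -0.05, 0, 0, 0, 1])

```text
clock: 21.87
eef_pos: [357.7, -140.4, 5.7]
tool_rot: [3.134, -0.043, 2.612]
force: [-5.8, 2.1, 6.5]
width: -0.1
```

```bash
cat > arc.py <<'E'
import numpy as np,sys
from cell import ctrl
from scipy.spatial.transform import Rotation as Ro
s=ctrl.read_state();R=Ro.from_euler('xyz',s['tool_rot']).as_matrix();p=s['eef_pos']
st=np.array([545.8,-151.3]); a=float(sys.argv[1]); n=int(sys.argv[2]); dy=float(sys.argv[3]); off=float(sys.argv[4]) if len(sys.argv)>4 else 0
v=p[:2]-st; print("p",p.round(1),"F",s['force'].round(1),"rpy",s['tool_rot'].round(3)); 
c,q=np.cos(a),np.sin(a); print("TCP-stud in plate@yaw",a,(c*v[0]+q*v[1]).round(1),(-q*v[0]+c*v[1]).round(1))
for k in range(1,n+1):
    t=dy*k/n; c,q=np.cos(t),np.sin(t); w=st+np.array([c*v[0]-q*v[1],q*v[0]+c*v[1]])
    u=R.T@np.r_[w-p[:2],6-p[2]]/25; print(k,u.round(3),(-t/np.deg2rad(6)).round(2))
E
python3 arc.py 2.61 8 0.16
python3 - <<'E'
from cell import ctrl
import cv2
d=ctrl.get_image("scene")
cv2.imwrite("pics/s10.png",cv2.resize(d["img"][160:280,230:360],None,fx=5,fy=5,interpolation=cv2.INTER_CUBIC))
E
```

```text
p [ 357.7 -140.4    5.7] F [-5.8  2.1  6.5] rpy [ 3.134 -0.043  2.612]
TCP-stud in plate@yaw 2.61 167.7 86.0
1 [-0.069 -0.133 -0.014] -0.19
2 [-0.142 -0.266 -0.018] -0.38
3 [-0.217 -0.396 -0.022] -0.57
4 [-0.295 -0.525 -0.027] -0.76
5 [-0.375 -0.653 -0.031] -0.95
6 [-0.458 -0.779 -0.035] -1.15
7 [-0.543 -0.903 -0.04 ] -1.34
8 [-0.631 -1.026 -0.044] -1.53
```

View pics/s10.png

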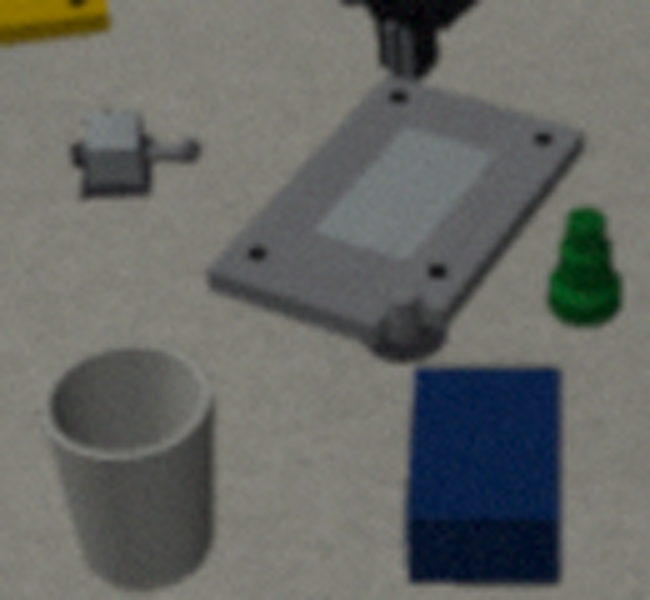

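Call:
servo_tool(commands=[-0.07, -0.13, -0.02, -0.2, 1, -0.14, -0.26, -0.03, -0.4, 1, -0.22, -0.4, -0.04, -0.6, 1, -0.3, -0.53, -0.04, -0.8, 1])

```text
clock: 22.25
eef_pos: [359.1, -156.7, 6.2]
tool_rot: [3.131, -0.039, 2.697]
force: [-2.5, 1.4, 1.6]
width: 0.1
```

```bash
python3 arc.py 2.68 8 0.16
python3 - <<'E'
from cell import ctrl
import cv2
d=ctrl.get_image("scene")
cv2.imwrite("pics/s11.png",cv2.resize(d["img"][160:280,230:360],None,fx=5,fy=5,interpolation=cv2.INTER_CUBIC))
E
```

```text
p [ 359.1 -156.7    6.2] F [-2.5  1.4  1.6] rpy [ 3.131 -0.039  2.697]
TCP-stud in plate@yaw 2.68 164.7 87.9
1 [-0.07  -0.132  0.004] -0.19
2 [-0.142 -0.263 -0.   ] -0.38
3 [-0.216 -0.392 -0.005] -0.57
4 [-0.294 -0.52  -0.009] -0.76
5 [-0.373 -0.646 -0.014] -0.95
6 [-0.456 -0.771 -0.018] -1.15
7 [-0.54  -0.894 -0.023] -1.34
8 [-0.628 -1.015 -0.028] -1.53
```

View pics/s11.png

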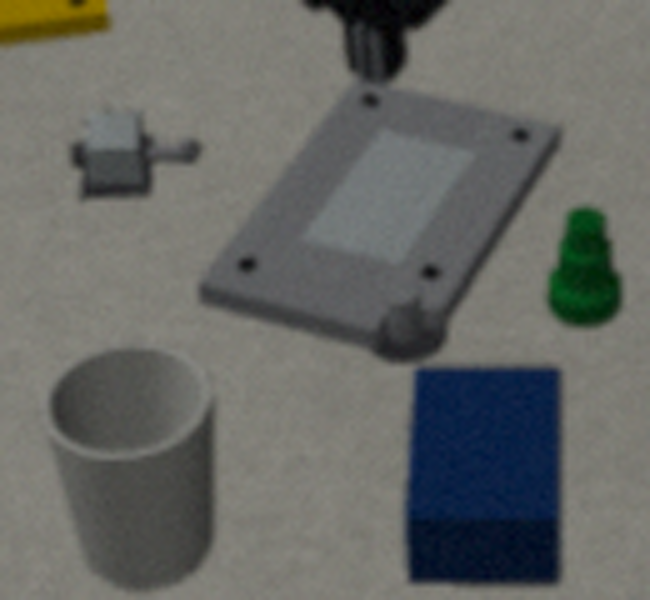

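```bash
cat > hol.py <<'E'
from h import *
import sys,json
from cell import ctrl
S=ctrl.get_image("scene")
sc=lambda L:(np.array(L,float)+.5)/5+[229.5,159.5]
p0=np.array([442.07,-152.64,2.603])
H0=onplane(S,sc([(387,65),(531,104),(250,217),(428,233)]),12)
loc=np.array([[*rel(p0,h[:2]),12] for h in H0]); print(loc.round(1).tolist())
st=tf(p0,[(-93.7,-55.5,0)])[0]; print("stud_sc",st)
for L in json.loads(sys.argv[1]):
    p,r=fit([(S,loc,sc(L))],[455,-160,2.7]); print(p.round(3),np.abs(r).max().round(2),"stud in plate",rel(p,st[:2]).round(1))
E
python3 hol.py "[[[367,87],[512,127],[226,242],[405,259]],[[384,91],[529,132],[243,247],[423,265]],[[400,95],[545,138],[258,250],[438,270]],[[398,97],[543,139],[256,252],[437,271]],[[371,100],[521,134],[247,264],[430,271]]]"
```

```text
[[72.3, 43.0, 12.0], [73.6, -37.1, 12.0], [-62.8, 42.2, 12.0], [-37.2, -37.9, 12.0]]
stud_sc [ 550.97254773 -153.05844746    0.        ]
[ 459.766 -163.675    2.599] 0.11 stud in plate [-72.6 -56.2]
[ 464.342 -155.715    2.596] 0.1 stud in plate [-72.7 -47.2]
[ 468.375 -148.687    2.585] 0.2 stud in plate [-72.4 -39.9]
[ 469.432 -149.521    2.589] 0.19 stud in plate [-71.3 -39.8]
[ 470.815 -156.374    2.671] 0.19 stud in plate [-69.9 -39.3]
```

Call:
servo_tool(commands=[-0.07, -0.13, 0, -0.2, 1, -0.14, -0.26, 0, -0.4, 1, -0.22, -0.39, 0, -0.6, 1, -0.29, -0.52, -0.01, -0.8, 1, -0.37, -0.65, -0.01, -1, 1, -0.46, -0.77, -0.02, -1.15, 1, -0.54, -0.89, -0.02, -1.35, 1, -0.63, -1.02, -0.03, -1.53, 1])

```text
clock: 23.02
eef_pos: [362.2, -185.7, 6.1]
tool_rot: [3.124, -0.038, 2.857]
force: [-2.0, 1.0, -0.1]
width: -0.1
```

```bash
python3 arc.py 2.84 8 0.16
python3 - <<'E'
from cell import ctrl
import cv2
d=ctrl.get_image("scene")
cv2.imwrite("pics/s12.png",cv2.resize(d["img"][160:280,230:360],None,fx=5,fy=5,interpolation=cv2.INTER_CUBIC))
E
```

```text
p [ 362.2 -185.7    6.1] F [-2.   1.  -0.1] rpy [ 3.124 -0.038  2.857]
TCP-stud in plate@yaw 2.84 165.1 87.4
1 [-0.069 -0.133 -0.001] -0.19
2 [-0.141 -0.264 -0.006] -0.38
3 [-0.215 -0.393 -0.011] -0.57
4 [-0.292 -0.521 -0.016] -0.76
5 [-0.371 -0.648 -0.021] -0.95
6 [-0.453 -0.773 -0.026] -1.15
7 [-0.537 -0.896 -0.032] -1.34
8 [-0.624 -1.018 -0.037] -1.53
```

View pics/s12.png

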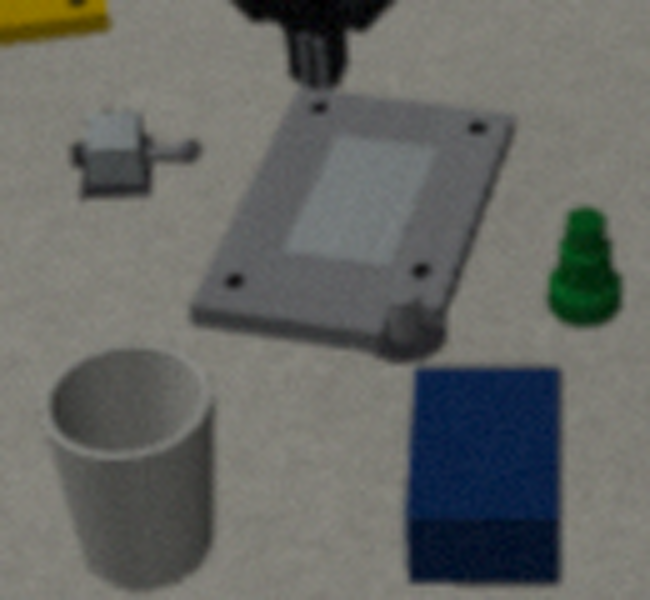

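```bash
python3 hol.py "[[[319,107],[478,128],[234,281],[420,271]]]"
```

```text
[[72.3, 43.0, 12.0], [73.6, -37.1, 12.0], [-62.8, 42.2, 12.0], [-37.2, -37.9, 12.0]]
stud_sc [ 550.97254773 -153.05844746    0.        ]
[ 473.067 -168.665    2.827] 0.15 stud in plate [-69.2 -39. ]
```

Call:
servo_tool(commands=[-0.07, -0.13, 0, -0.2, 1, -0.14, -0.26, 0, -0.4, 1, -0.22, -0.39, 0, -0.6, 1, -0.29, -0.52, -0.01, -0.8, 1, -0.37, -0.65, -0.02, -1, 1, -0.46, -0.77, -0.02, -1.15, 1, -0.54, -0.89, -0.03, -1.35, 1, -0.63, -1.02, -0.03, -1.53, 1])

```text
clock: 23.78
eef_pos: [369.8, -214.9, 5.8]
tool_rot: [3.119, -0.035, 3.016]
force: [-4.4, 2.0, 3.0]
width: -0.1
```

```bash
python3 arc.py 3.0 6 0.06
python3 - <<'E'
from cell import ctrl
import cv2
d=ctrl.get_image("scene")
cv2.imwrite("pics/s13.png",cv2.resize(d["img"][160:280,230:360],None,fx=5,fy=5,interpolation=cv2.INTER_CUBIC))
E
```

```text
p [ 369.8 -214.9    5.8] F [-4.4  2.   3. ] rpy [ 3.119 -0.035  3.016]
TCP-stud in plate@yaw 3.0 165.2 87.8
1 [-0.034 -0.066 -0.011] -0.1
2 [-0.069 -0.132 -0.014] -0.19
3 [-0.105 -0.198 -0.017] -0.29
4 [-0.141 -0.263 -0.019] -0.38
5 [-0.178 -0.328 -0.022] -0.48
6 [-0.216 -0.393 -0.025] -0.57
```

View pics/s13.png

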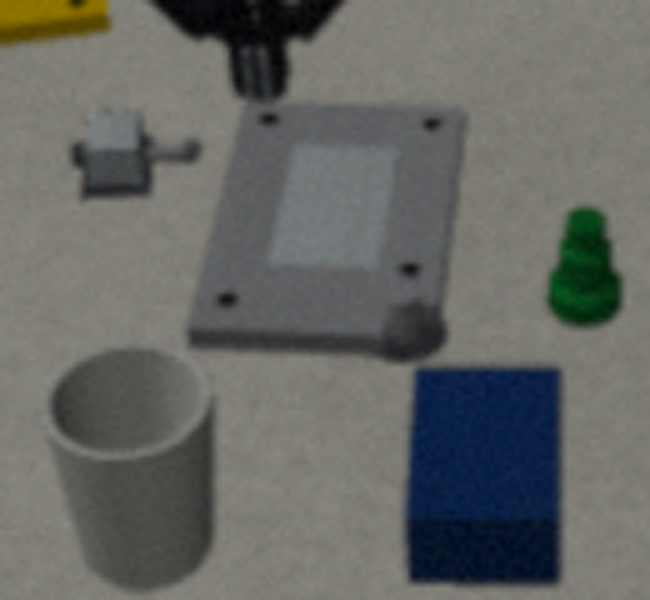

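Call:
servo_tool(commands=[-0.03, -0.07, -0.01, -0.1, 1, -0.07, -0.13, -0.01, -0.2, 1, -0.1, -0.2, -0.01, -0.3, 1, -0.14, -0.26, -0.02, -0.38, 1, -0.18, -0.33, -0.02, -0.48, 1, -0.22, -0.39, -0.02, -0.57, 1])

```text
clock: 24.33
eef_pos: [374.5, -226.3, 5.8]
tool_rot: [3.118, -0.033, 3.076]
force: [-6.5, -0.4, 1.0]
width: 0.1
```

```bash
python3 arc.py 3.06 6 0.06
python3 - <<'E'
from cell import ctrl
import cv2
d=ctrl.get_image("scene")
cv2.imwrite("pics/s14.png",cv2.resize(d["img"][160:280,230:360],None,fx=5,fy=5,interpolation=cv2.INTER_CUBIC))
E
```

```text
p [ 374.5 -226.3    5.8] F [-6.5 -0.4  1. ] rpy [ 3.118 -0.033  3.076]
TCP-stud in plate@yaw 3.06 164.6 88.7
1 [-0.034 -0.066 -0.011] -0.1
2 [-0.07  -0.132 -0.014] -0.19
3 [-0.106 -0.197 -0.017] -0.29
4 [-0.143 -0.262 -0.019] -0.38
5 [-0.18  -0.327 -0.022] -0.48
6 [-0.218 -0.391 -0.025] -0.57
```

View pics/s14.png

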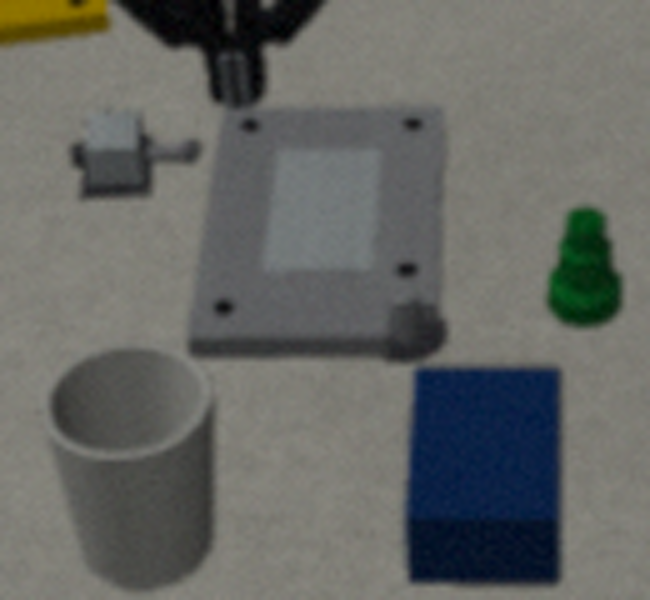

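Call:
servo_tool(commands=[-0.03, -0.05, -0.01, -0.1, 1, -0.07, -0.1, -0.01, -0.2, 1, -0.1, -0.16, -0.01, -0.29, 1])

```text
clock: 24.63
eef_pos: [376.4, -230.6, 5.8]
tool_rot: [3.117, -0.033, 3.106]
force: [-6.5, -1.4, 0.0]
width: -0.0
```

```bash
python3 arc.py 3.09 4 0.02
python3 - <<'E'
from cell import ctrl
import cv2
d=ctrl.get_image("scene")
cv2.imwrite("pics/s15.png",cv2.resize(d["img"][160:280,230:360],None,fx=5,fy=5,interpolation=cv2.INTER_CUBIC))
E
```

```text
p [ 376.4 -230.6    5.8] F [-6.5 -1.4  0. ] rpy [ 3.117 -0.033  3.106]
TCP-stud in plate@yaw 3.09 165.1 88.0
1 [-0.017 -0.033 -0.009] -0.05
2 [-0.034 -0.066 -0.01 ] -0.1
3 [-0.052 -0.099 -0.011] -0.14
4 [-0.069 -0.132 -0.013] -0.19
```

View pics/s15.png

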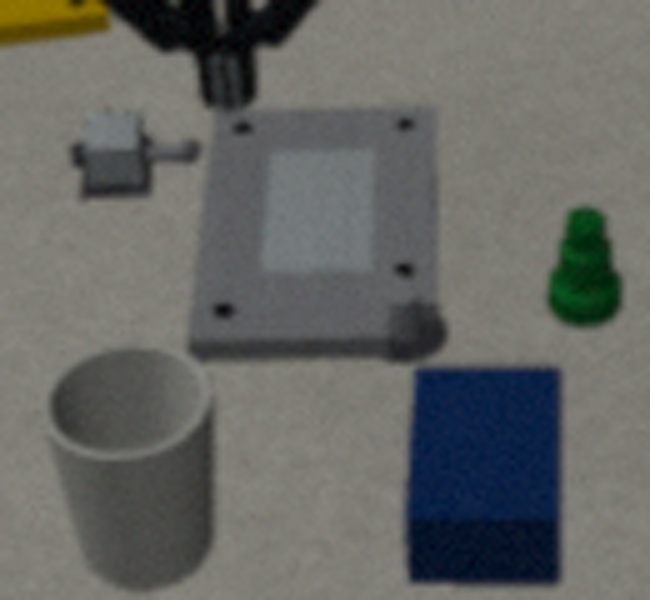

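Call:
servo_tool(commands=[-0.02, -0.03, 0, -0.05, 1, -0.03, -0.06, 0, -0.1, 1])

```text
clock: 24.85
eef_pos: [376.9, -231.8, 5.8]
tool_rot: [3.116, -0.033, 3.116]
force: [-5.5, -1.2, 1.1]
width: -0.2
```

Call:
servo_tool(commands=[-0.02, -0.03, 0, -0.05, 1])

```text
clock: 24.93
eef_pos: [377.3, -232.5, 5.8]
tool_rot: [3.116, -0.033, 3.122]
force: [-7.5, -1.1, 1.5]
width: 0.3
```

Call:
servo_tool(commands=[-0.02, -0.03, 0, -0.05, 1])

```text
clock: 25.02
eef_pos: [377.6, -233.1, 5.8]
tool_rot: [3.116, -0.033, 3.127]
force: [-6.7, -0.5, 3.1]
width: -0.4
```

```bash
python3 arc.py 3.11 4 0.02
python3 - <<'E'
from cell import ctrl
import cv2
d=ctrl.get_image("scene")
cv2.imwrite("pics/s16.png",cv2.resize(d["img"][160:280,230:360],None,fx=5,fy=5,interpolation=cv2.INTER_CUBIC))
E
```

```text
p [ 377.6 -233.1    5.8] F [-6.7 -0.5  3.1] rpy [ 3.116 -0.033  3.127]
TCP-stud in plate@yaw 3.11 165.6 87.1
1 [-0.017 -0.033 -0.011] -0.05
2 [-0.034 -0.066 -0.012] -0.1
3 [-0.051 -0.099 -0.014] -0.14
4 [-0.068 -0.133 -0.015] -0.19
```

View pics/s16.png

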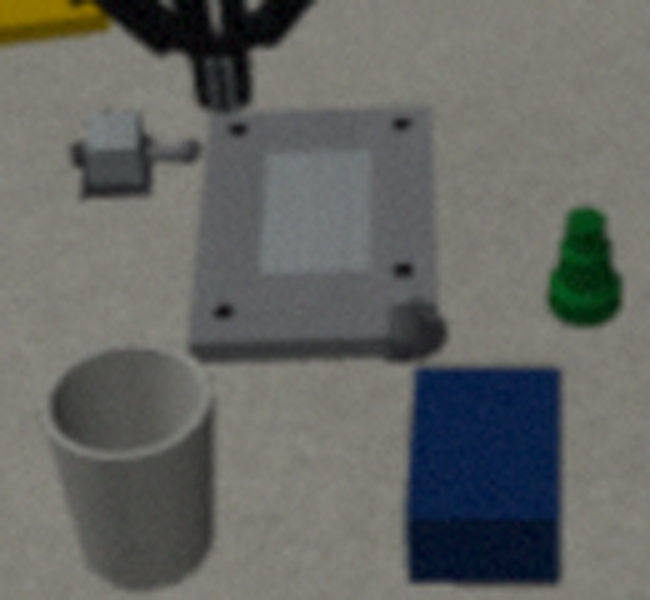

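Call:
servo_tool(commands=[-0.02, -0.03, 0, -0.05, 1])

```text
clock: 25.15
eef_pos: [377.9, -233.8, 5.7]
tool_rot: [3.116, -0.033, 3.132]
force: [-7.7, -0.3, 2.1]
width: -0.1
```

Call:
servo_tool(commands=[-0.02, -0.03, 0, -0.05, 1])

```text
clock: 25.23
eef_pos: [378.2, -234.5, 5.7]
tool_rot: [3.115, -0.033, 3.137]
force: [-7.6, -0.3, 3.4]
width: 0.3
```

Call:
servo_tool(commands=[-0.02, -0.03, 0, -0.05, 1])

```text
clock: 25.32
eef_pos: [378.5, -235.2, 5.7]
tool_rot: [3.115, -0.033, -3.14]
force: [-7.2, -0.0, 4.7]
width: 0.2
```

```bash
python3 arc.py 3.12 4 0.02
python3 - <<'E'
from cell import ctrl
import cv2
d=ctrl.get_image("scene")
cv2.imwrite("pics/s17.png",cv2.resize(d["img"][170:250,235:335],None,fx=7,fy=7,interpolation=cv2.INTER_CUBIC))
E
```

```text
p [ 378.5 -235.2    5.7] F [-7.2 -0.   4.7] rpy [ 3.115 -0.033 -3.14 ]
TCP-stud in plate@yaw 3.12 165.4 87.5
1 [-0.016 -0.033 -0.014] -0.05
2 [-0.033 -0.066 -0.016] -0.1
3 [-0.051 -0.1   -0.017] -0.14
4 [-0.068 -0.133 -0.019] -0.19
```

View pics/s17.png

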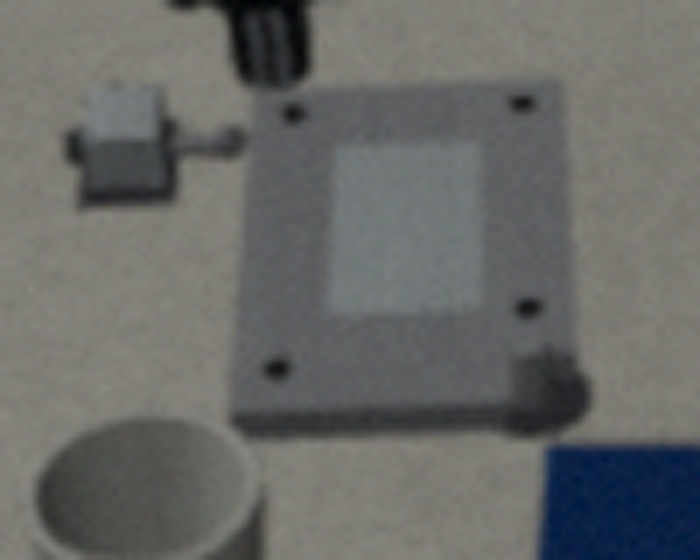

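Call:
servo_tool(commands=[-0.02, -0.03, 0, -0.05, 1])

```text
clock: 25.45
eef_pos: [378.9, -235.9, 5.7]
tool_rot: [3.115, -0.033, -3.135]
force: [-8.3, -0.5, 5.3]
width: 0.1
```

Call:
servo_tool(commands=[-0.02, -0.03, 0, -0.05, 1])

```text
clock: 25.53
eef_pos: [379.2, -236.6, 5.7]
tool_rot: [3.115, -0.034, -3.13]
force: [-8.3, 0.7, 5.3]
width: 0.3
```

Call:
servo_tool(commands=[0, 0, 0, 0, 1])

```text
clock: 25.62
eef_pos: [379.3, -236.7, 5.6]
tool_rot: [3.115, -0.034, -3.13]
force: [-7.9, -0.7, 4.9]
width: 0.1
```

```bash
python3 arc.py 3.12 4 0.02
python3 - <<'E'
from cell import ctrl
import cv2
d=ctrl.get_image("scene")
cv2.imwrite("pics/s18.png",cv2.resize(d["img"][170:250,235:335],None,fx=7,fy=7,interpolation=cv2.INTER_CUBIC))
E
```

```text
p [ 379.3 -236.7    5.6] F [-7.9 -0.7  4.9] rpy [ 3.115 -0.034 -3.13 ]
TCP-stud in plate@yaw 3.12 164.6 89.0
1 [-0.016 -0.033 -0.015] -0.05
2 [-0.033 -0.066 -0.017] -0.1
3 [-0.05  -0.1   -0.018] -0.14
4 [-0.068 -0.133 -0.02 ] -0.19
```

View pics/s18.png

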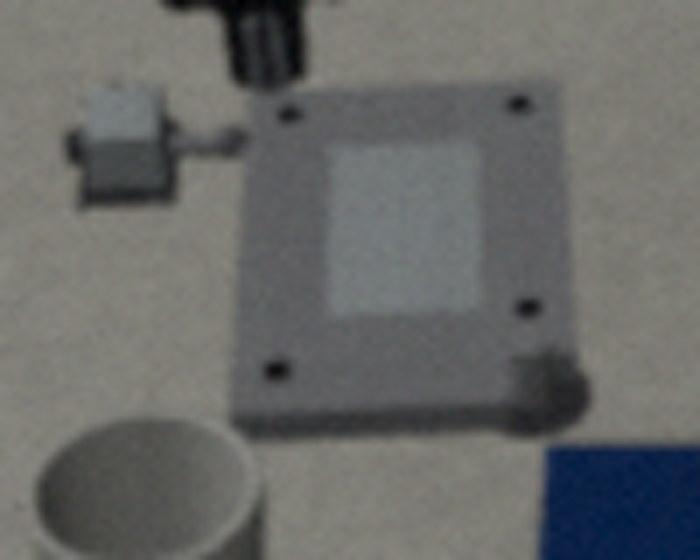

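Call:
servo_tool(commands=[-0.02, -0.02, -0.02, 0, 1, -0.03, -0.03, -0.02, 0, 1])

```text
clock: 25.83
eef_pos: [379.7, -237.4, 5.8]
tool_rot: [3.115, -0.034, -3.13]
force: [-9.1, 0.5, 0.6]
width: -0.2
```

Call:
servo_tool(commands=[-0.02, -0.02, 0, 0, 1, -0.02, -0.02, 0, 0, 1])

```text
clock: 26.0
eef_pos: [379.7, -237.4, 5.8]
tool_rot: [3.114, -0.035, -3.13]
force: [-9.4, 0.9, 3.5]
width: -0.1
```

```bash
python3 arc.py 3.12 1 0.02
python3 - <<'E'
from cell import ctrl
import cv2
d=ctrl.get_image("scene")
cv2.imwrite("pics/s19.png",cv2.resize(d["img"][170:250,235:335],None,fx=7,fy=7,interpolation=cv2.INTER_CUBIC))
E
sed -i 's#^sc=lambda.*#sc=lambda L:(np.array(L,float)+.5)/5+[229.5,159.5]\ns7=lambda L:(np.array(L,float)+.5)/7+[234.5,169.5]#; s#sc(L))\]#s7(L))]#' hol.py
python3 hol.py "[[[293,113],[522,103],[277,368],[529,307]],[[289,114],[518,104],[277,371],[528,307]]]"
```

```text
p [ 379.7 -237.4    5.8] F [-9.4  0.9  3.5] rpy [ 3.114 -0.035 -3.13 ]
TCP-stud in plate@yaw 3.12 164.2 89.7
1 [-0.068 -0.133 -0.016] -0.19
[[72.3, 43.0, 12.0], [73.6, -37.1, 12.0], [-62.8, 42.2, 12.0], [-37.2, -37.9, 12.0]]
stud_sc [ 550.97254773 -153.05844746    0.        ]
[ 479.753 -188.614    3.109] 0.12 stud in plate [-70.  -37.9]
[ 480.332 -189.273    3.119] 0.19 stud in plate [-69.8 -37.8]
```

View pics/s19.png

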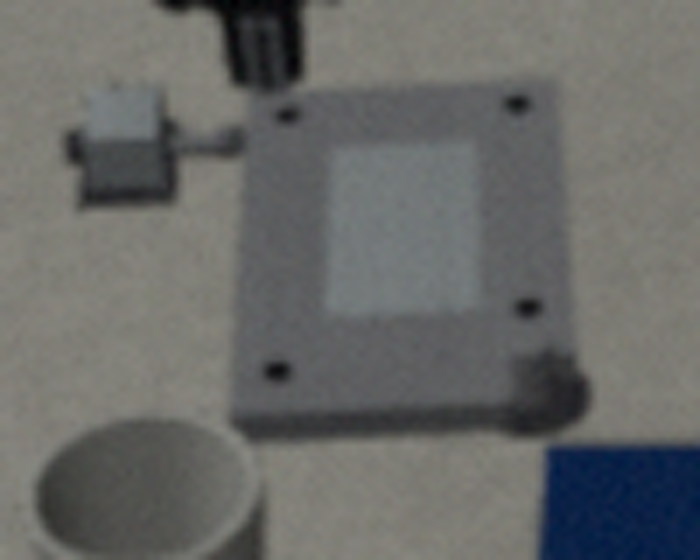

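Call:
servo_tool(commands=[0.1, 0, 0, 0, 1, 0.3, 0, 0, 0, 1, 0.4, 0, -0.3, 0, 1, 0.4, 0, -1, 0, 1, 0.4, 0, -2, 0, 1, 0.4, 0, -3, 0, 1])

```text
clock: 26.6
eef_pos: [376.6, -239.3, 82.9]
tool_rot: [3.113, -0.027, -3.128]
force: [0.2, -0.2, 0.8]
width: 0.0
```

```bash
python3 cv.py 440,-290,220
```

```text
t 26.6 p [ 376.6 -239.3   82.9] rpy [ 3.113 -0.027 -3.128] F [ 0.23 -0.21  0.75] q [ 1.05  0.76 -0.82  2.15  0.9   0.68  1.17]
440,-290,220 -> [-2.36 -1.9  -5.6 ]
```

Call:
servo_tool(commands=[0, 0, -1, 0, 1, -0.6, 0, -2, 0, 1, -1.4, 0, -3, 0, 1, -2.4, -0.3, -4, 0, 1, -3.4, -0.8, -5, 0, 1, -4.4, -1.2, -5.8, 0, 1, -5.4, -1.6, -5.8, 0, 1, -5.7, -1.8, -5.8, 0, 1, -5.7, -1.8, -5.8, 0, 1, -5.7, -1.8, -5.8, 0, 1])

```text
clock: 27.43
eef_pos: [522.8, -286.5, 221.4]
tool_rot: [3.114, -0.028, -3.129]
force: [-0.5, 0.8, -0.3]
width: 0.1
```

Call:
servo_tool(commands=[0, 0, 0, 0, 1, 0, 0, 0, 0, 1, 0, 0, 0, 0, 1])

```text
clock: 27.68
eef_pos: [521.7, -286.8, 221.1]
tool_rot: [3.114, -0.029, -3.129]
force: [-0.7, 0.1, 0.3]
width: -0.2
```

```bash
python3 cv.py
python3 - <<'E'
from cell import ctrl
import cv2,pickle
W=ctrl.get_image("wrist"); pickle.dump(W,open("w2.pkl","wb")); cv2.imwrite("pics/w2.png",W["img"])
d=ctrl.get_image("scene")
cv2.imwrite("pics/s20.png",cv2.resize(d["img"][170:250,235:335],None,fx=7,fy=7,interpolation=cv2.INTER_CUBIC))
E
```

```text
t 27.6833 p [ 521.7 -286.8  221.1] rpy [ 3.114 -0.029 -3.129] F [-0.68  0.05  0.29] q [ 1.01  0.75 -0.97  1.63  0.64  1.15  1.46]
```

View pics/w2.png

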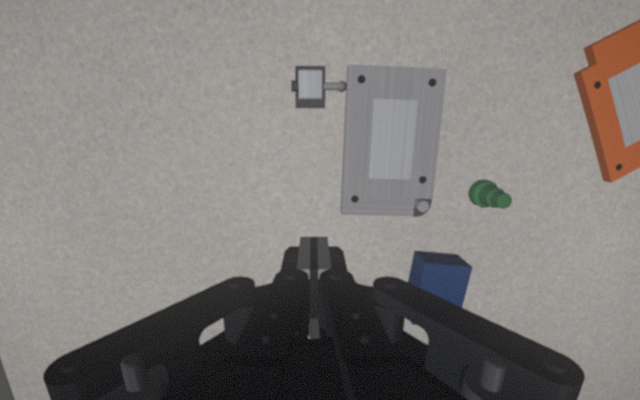

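Run:
```python
import cv2,numpy as np
a=cv2.imread("pics/w2.png")
n=cv2.resize(a[175:225,385:445],None,fx=8,fy=8,interpolation=cv2.INTER_CUBIC)
t=cv2.resize(a[60:110,300:365],None,fx=8,fy=8,interpolation=cv2.INTER_CUBIC)
cv2.imwrite("pics/w2n.png",n);cv2.imwrite("pics/w2t.png",t)
cv2.imwrite("pics/w2p.png",cv2.resize(a[55:225,285:455],None,fx=3.5,fy=3.5,interpolation=cv2.INTER_CUBIC))
```

```text
(no output)
```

View pics/w2n.png

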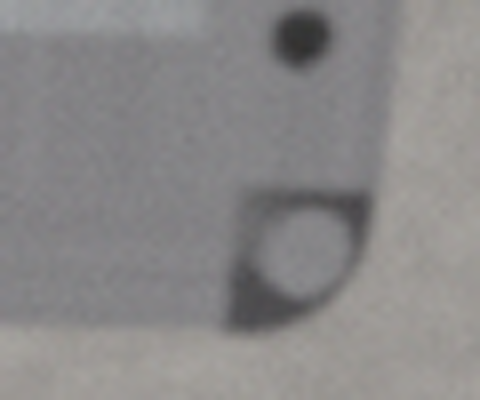

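View pics/w2t.png

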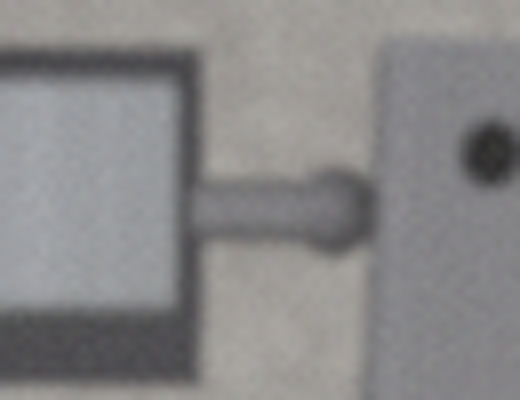

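View pics/w2p.png

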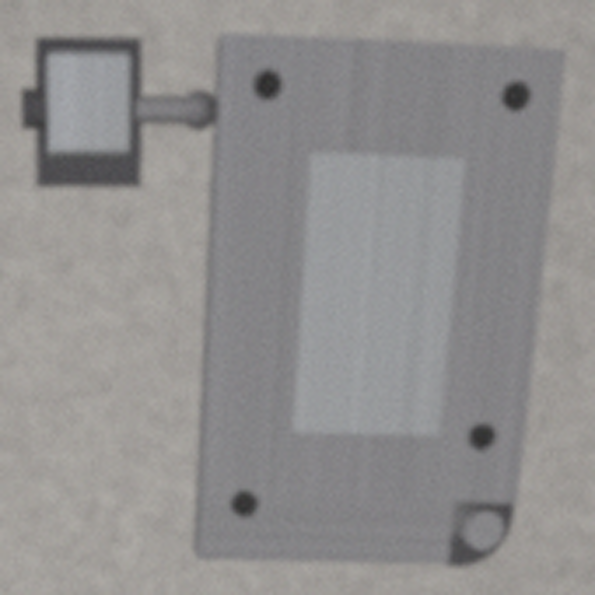

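Run:
```python
from h import *
import pickle
W=pickle.load(open("w2.pkl","rb"))
wp=lambda L:(np.array(L,float)+.5)/3.5+[284.5,54.5]
wn=lambda L:(np.array(L,float)+.5)/8+[384.5,174.5]
wt=lambda L:(np.array(L,float)+.5)/8+[299.5,59.5]
PL=[(85,55,12),(85,-55,12),(-85,55,12),(-63,-55,12),(-85,-33,12),(-63,-33,12)]
uv=np.r_[wp([(219,36),(565,50),(197,556)]),wn([(371,192),(228,328),(240,190)])]
p,r=fit([(W,PL,uv)],[478,-190,3.11]);print(p,r.round(1).tolist())
st=onplane(W,wn([(304,253)]),24)[0];tip=onplane(W,wt([(342,210)]),7.5)[0]
print(st,tip,"stud",rel(p,st[:2]),"tip",rel(p,tip[:2]),"yaw off",p[2]-3.1545)
# local: notch corner
n=onplane(W,wn([(240,190),(371,192),(228,328)]),12);print(n, [ (rel([0,0,p[2]],(st-q)[:2])).round(1).tolist() for q in n])
e=onplane(W,wt([(376,100),(362,385)]),12);print("edge",e,"tip dist",np.cross((e[1]-e[0])[:2]/np.linalg.norm((e[1]-e[0])[:2]),(tip-e[0])[:2]))
```

```text
[ 475.23214743 -190.79573553    3.12967934] [[0.2, -0.8], [-0.2, -0.3], [-0.2, 1.3], [1.2, 0.1], [-0.5, 0.3], [-0.2, -0.0]]
[ 545.32891532 -152.38157462   24.        ] [ 411.69753177 -249.18731905    7.5       ] stud [-69.6341644  -39.24650016] tip [62.83448611 59.14432998] yaw off -0.02482066293518992
[[ 538.64325459 -158.32350448   12.        ]
 [ 538.82214784 -138.07546414   12.        ]
 [ 560.19916739 -158.23659356   12.        ]] [[-6.6, -6.0], [-6.7, 14.2], [14.9, -5.7]]
edge [[ 397.81635915 -245.4763812    12.        ]
 [ 435.55369637 -246.19928204   12.        ]] tip dist -3.444396573553369<stdin>:14: DeprecationWarning: Arrays of 2-dimensional vectors are deprecated. Use arrays of 3-dimensional vectors instead. (deprecated in NumPy 2.0)
```

View pics/s20.png

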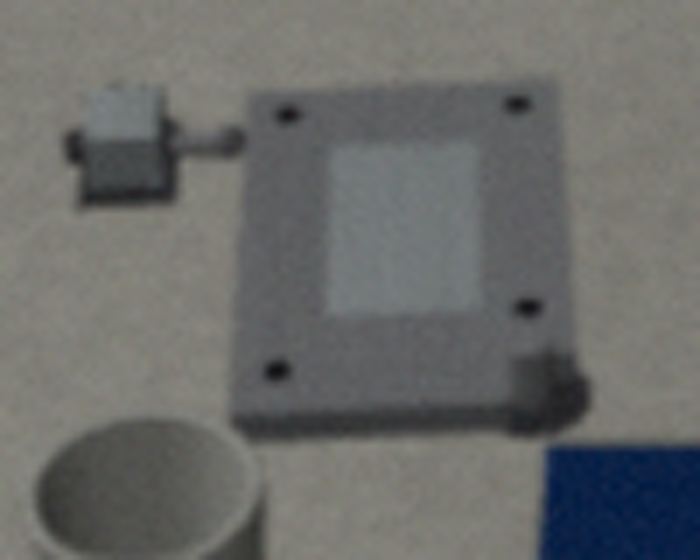

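```bash
python3 -c "
from cell import ctrl
print(ctrl.finish_job()); print(ctrl.read_state()['clock'])"
```

```text
the job is handed in; nothing more can be done
None
the job is handed in; nothing more can be done
```

The plate is on the stud and against the stop screw. I handed the job in at about 28 s with the arm raised clear; no verdict was reported.

**What I did:**
- I pushed the plate with the closed fingertips about 21 mm along its own −x, then about 16 mm along −y, until it bore on the stud.
- I then pushed the short edge x = +85 near the corner opposite the notch and followed the arc about the stud.
- Before this I spent about 8 s turning the arm to its other elbow side, because the far edge was out of reach as the arm stood.

**Checks:**

| Check | Measured | Wanted |
|---|---|---|
| Stud in the plate at first bearing, about 0.5 rad before the fitted yaw (scene camera) | (−71.3, −39.8) mm, then (−69.9, −39.3) mm | (−70, −40) ± 3 mm |
| Stud in the plate after release (wrist camera) | (−69.6, −39.2) mm | (−70, −40) ± 3 mm |
| Yaw off the mount after release | about 0.025 rad | below 0.1 rad |
| Highest finger force I read | about 9 N (readings at the end of moves only) | about 10 N |

- **Screw contact:** At the end the fingertips stopped advancing at about 9 N. In the wrist picture the ball touches the edge, and the plate did not shift when I released it.
- **Bystanders:** The carton, coupling and beaker looked unmoved in the pictures. I did not measure them.

**Disagreements:**
- The wrist camera put the ball centre 59.1 mm along the plate's y, where contact should give 61 mm. That is about the 2 mm calibration error.
- The scene camera gave the stud's y as −37.8 mm during the last push, which would mean the stud overlapping the plate. I took that as camera bias, because the wrist view showed it snug.

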